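# Load the index table and push it on to its next detent

## Robot

A 6-joint arm with a two-finger parallel gripper is mounted at the origin on the work surface. World frame = base frame: x ahead of the robot, y to its left, z up, the work surface at z = 0. Lengths are in m, angles in rad, forces in N, time in s.
With the tool pointing down it reaches from about 0.25 to 0.725 m from the base axis. Payload 4 kg.
Tool frame: the origin (TCP) lies midway between the tips of the shut fingers; the grasp point (between the pads) lies 19 mm behind it; y points along the fingers, z is the direction in which the jaws open and shut, and the axes are right-handed (so a half turn about y gives the same grasp; the last joint's range is limited). The gripper opens to 85 mm and grips with 20 to 120 N. Pads are 22 mm wide; open, the fingers measure 114 mm over their backs; the gripper's body (76 mm by 85 mm) begins 54 mm behind the grasp point. The pads swing forward as they close: fully open they stand 13 mm farther back than shut.
Start: joints at [1.271, 0.241, 0.005, 1.335, 0, 1.571], TCP at [0.148, 0.478, 0.231] pointing down, gripper open.
Joint ranges: [-2.72, 2.72], [-1.05, 1.87], [-1.09, 1.28], [-1.99, 2.15], [-1.42, 1.44], [-3.14, 3.14]. Speed limits (rad/s): [2.79, 2.79, 3.14, 3.14, 3.14, 3.14].

## Interface

Orientations are given as a unit quaternion [x, y, z, w].
In Python, from workcell import bot gives the robot as it stands. The module is installed in compiled form; this text tells all that it offers.
- The arm moves only by the shell command python3 -m handwheel 'ROWS' [OPENING]. ROWS is JSON, a list of rows, each a list of 6 numbers: the shift along the tool's x, y, z in units of 25 mm (1.0 is 25 mm), then the turn, a rotation vector about the tool's x, y, z in units of 10 degrees (1.0 is 10 degrees). A call has exactly 5 rows; each row is the pose to reach, as a shift and turn from the pose commanded when the call began, along the tool's axes at that moment; what a row does not reach only later rows make up. A row lasts 1/8 s, in which the tool goes at most 62.5 mm and 10.7 degrees, less where a joint would pass 70% of its speed; a pose out of reach is approached as far as the arm can. A call with a gripper value outside its range is refused whole. OPENING is the gripper command: -1 is shut, 1 is fully open, values between are in proportion, set as the call begins (- or left out, the last holds). The fingers move at their own pace and stop on an object; the grip force is fixed at half the most. Time passes only in rows, so rows that repeat a pose let the fingers close, or fill a call up. It gives the time, the measured TCP pose, the force and the opening at its end, in the units of the state.
- bot.get_obs(): the state, without advancing time (a new reading comes with each control period).
- bot.camera(name): name is "scene" or "top" or "wrist"; returns a dict with "color" (384x512x3 uint8, red, green, blue), "fx", "fy", "cx", "cy" (pixels), "rvec" (rotation vector, rad) and "tvec" (3), from world to camera coordinates, as OpenCV has them. Camera axes: x right, y down, z forward; pixel columns grow to the right and rows downward; lengths in m; the calibration is good to about 2 mm. The wrist camera is an equidistant fisheye: a pixel r from the principal point sees the ray r / f radians off the axis. A picture is of the moment at which its call begins. There is no depth.
- bot.job_done(): hands the job in, once; it reports no verdict.
The state is a dict: "clock": time; "joint_pos": joint angles; "joint_vel": joint speeds; "tau": joint torques, N m; "eef_pos": TCP position; "tool_rot": TCP orientation; "ft_force": force on the tool from outside, world axes, zero at the start; "ft_torque": the same for the moment, N m; "grip_width": finger opening in m.
Only numpy, scipy, OpenCV 4.12 (cv2) and the standard library are available. Lean on these libraries where they do the work, as an engineer would, in place of code of your own. Each camera call takes 0.05 s, during which the arm holds its last target.

## Task

Stand the loose turned wooden blank in the empty brass cup of the round index table and let go of it. Then push the table's upright steel post anticlockwise (seen from above), gently and without gripping it, to bring the table round to the next station, until the spring plunger drops fully into its notch; stop when you feel it catch, and do not force the table past the station. Leave the blank standing in its cup, the table at rest in the notch, and the small bell, the finial and the skew chisel beside the table undisturbed.

Things in the scene. Friction and masses are not known exactly. Their poses are not given: they have to be found in the camera images.
- base: Index table, fixed to the bench at a different place and yaw each time; origin on its turning axis at bench level. Fixed green pedestal under a turning steel plate, diameter 238, top 70 above the bench. On the base's +x side, away from the robot, a boring head up to 300 from the axis, 145 high. No part of the table may take more than 18 N from the robot.
- axis (a point): On the table's vertical turning axis, level with the plate's upper face. Four brass cups, diameter 42, 17 high, stand on the plate 90 degrees apart, 62 from the axis. Three hold clamped blanks (fixed, 74 above the plate); a hub in the middle, diameter 44, is 20 high.
- post (a point): Push post: plain upright steel pin, diameter 18, 90 high (taller than the blanks), 103 from the axis, midway between the empty cup (ahead in the turning direction) and a full one (behind). The point is on its centre line at the plate's upper face; it turns with the plate. Push it sideways along its circle; more than 18 N is too hard, and a grip counts.
- cup (a point): Centre of the inner floor of the empty brass cup (3 above the plate's upper face). Bore diameter 30, depth 14, square rim; 62 from the axis. Turns with the plate; the plate stays where it is until pushed.
- dial (a joint): Plate angle, rad, grows anticlockwise from above (the way to push). Starts between -0.90 and -0.62, in no notch. The next notch is somewhere from -0.36 to 0.36: the notch ring under the plate was re-clamped by hand and cannot be seen, so feel for it (see plunger and its knob). Over 0.48 is past the station. Turning takes 3 to 6 N at the post.
- plunger (a joint): Travel of the spring plunger, m: 0 when fully dropped in the notch, about 0.0036 when riding on the ring between notches. When it drops in, the plate pulls itself on by about 0.06 rad (6 mm at the post), ahead of the finger. Let go inside the notch, the plate centres itself.
- plunger_knob (a point): Outer end of the plunger's black knob (diameter 22, axis 53 above the bench, on a dark block beside the plate); moves out along the plate's radius. Leave it alone. Pushing the post on from the bottom of the notch meets a springy resistance rising from about 5 N to about 20 N within 0.06 rad; then the plate would jump out.
- blank: The loose turned blank: a straight wooden cylinder standing upright, 71 high, diameter 31 from 31 up to its top, with a narrower foot of diameter 26 from the bottom to 26 up. 35 to 70 g. Origin: centre of its underside, z up its axis. It stands among the bell and the finial, which are other shapes.
- bell: Bystander, leave alone: small flared wooden bell standing wide end down, 52 high, 52 wide at the foot. Origin: at bench level near its middle.
- finial: Bystander, leave alone: wooden finial standing upright, 64 high, 36 at its bulge, with a narrow neck below the bulge. Origin: at bench level near its middle.
- skew_chisel: Bystander, leave alone: skew chisel lying flat, about 310 long, handle end 140 behind the origin. Origin: at bench level near its middle.
Not all that is in view belongs to the job. Leave any green or orange look-alike of the blank alone.

How it is judged:
On the way, in this order (a step that is already met when the one before it is completed fails the run):
1. the blank stands in the empty cup, released, before the table is turned on (horizontal distance between blank and cup below 0.005 m and z of blank in the frame of cup below 0.004 m and angle between blank's own z axis and vertical below 0.12 rad and contact force between the fingers and blank below 0.1 N and value of joint dial below -0.5 rad), for 0.2 s.
2. the table is pushed on until the plunger has dropped into the next notch (value of joint dial between -0.43 and 0.43 rad and value of joint plunger below 0.0015 m), for 0.2 s.
At the end, for the whole second after the job is handed in: The blank stands upright in the once-empty cup (within 5 mm of its centre, foot within 4 mm of its floor, tilt under 0.12 rad), released and at rest; the table is at rest at the next station (dial between -0.43 and 0.43 rad) with the plunger dropped in (under 1.5 mm) (all of step 2 and horizontal distance between blank and cup below 0.005 m and z of blank in the frame of cup below 0.004 m and angle between blank's own z axis and vertical below 0.12 rad and contact force between the fingers and blank below 0.1 N and velocity of joint dial between -0.03 and 0.03 rad/s and linear speed of blank below 0.02 m/s); the robot touches nothing.
It fails at once if the robot presses on the index table (post included) with more than 18 N (contact force between any of the fingers, the arm and base above 18 N).
It fails at once if the table is pushed past the station (dial over 0.48 rad) (value of joint dial above 0.48 rad).
It fails at once if a bystander is moved by more than 30 mm (distance of any of bell, finial, skew_chisel from where it was at the start of the episode above 0.03 m).
It also fails if it takes over 72 s, if anything falls off the work surface, if the arm or the gripper's body presses on something with over 40 N, if the wrist force passes 120 N, or if a joint passes its speed limit or range.

## Working session

There is one attempt and no reset: what is moved stays moved. The work goes in short steps, Python scripts to look and compute and a shell command to move; the robot and the scene stay as the last step left them, time stands still between calls to the robot, and variables do not carry over. Pictures are saved under pics/ and viewed, and the job is handed in when it is done.

```bash
mkdir -p pics
python3 - <<'E'
from workcell import bot
import cv2
o=bot.get_obs(); print(o)
for n in ("scene","top","wrist"):
    c=bot.camera(n); cv2.imwrite(f"pics/{n}0.png",c["color"][:,:,::-1]); print(n,{k:v for k,v in c.items() if k!="color"})
E
```

```text
{'clock': 0.0, 'joint_pos': array([1.27100723e+00, 2.41453478e-01, 3.70278664e-03, 1.33521978e+00,
       3.56944588e-05, 1.57077357e+00]), 'joint_vel': array([ 0.0005307 , -0.00130883, -0.0002612 , -0.00029907,  0.00052473,
        0.00102542]), 'tau': array([ 7.00970813e-04, -3.72320795e+01,  2.52407062e+01,  1.69620174e-02,
        6.18919034e-05,  2.44004113e-06]), 'eef_pos': array([0.14745664, 0.47708028, 0.23038458]), 'tool_rot': array([ 0.69993683, -0.10571426,  0.10545971, -0.69842049]), 'ft_force': array([ 0.21154296, -0.10622099,  0.62916506]), 'ft_torque': array([-0.0064807 , -0.05280404,  0.00928527]), 'grip_width': 0.08550043793328385}
scene {'fx': 360.7899188425338, 'fy': 360.7899188425338, 'cx': 254.30925841913566, 'cy': 184.85200715604668, 'rvec': array([ 1.31887369,  2.18809436, -0.94748485]), 'tvec': array([ 0.23331914, -0.27430046,  1.22482226])}
top {'fx': 364.18849879371834, 'fy': 364.18849879371834, 'cx': 247.73227779134743, 'cy': 190.0806979828987, 'rvec': array([ 2.21899496, -2.18805513,  0.10447197]), 'tvec': array([0.00173843, 0.52752935, 1.06541516])}
wrist {'fx': 297.3186396354542, 'fy': 297.3186396354542, 'cx': 254.10454911006155, 'cy': 192.08626724969068, 'rvec': array([-2.3381671 , -1.72322549, -0.24218763]), 'tvec': array([-0.49861917, -0.03563292,  0.37945812])}
```

View pics/top0.png

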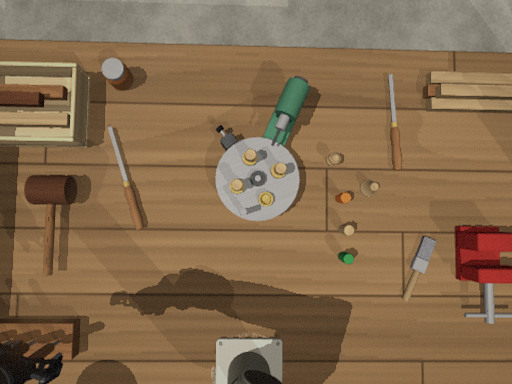

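View pics/scene0.png

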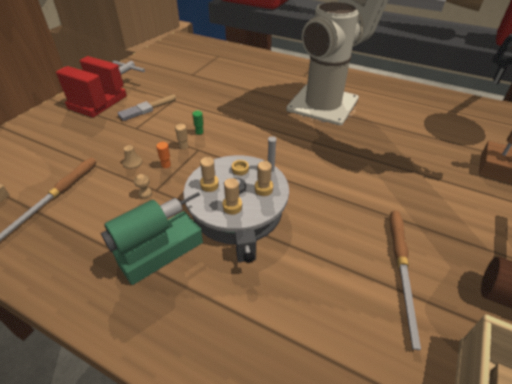

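View pics/wrist0.png

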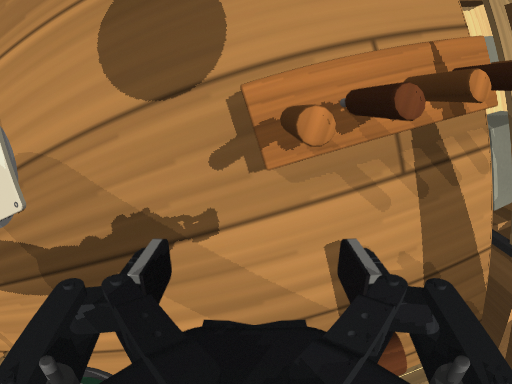

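```bash
cat > h.py <<'E'
from workcell import bot
import cv2, numpy as np
from scipy.spatial.transform import Rotation as R
def cam(n):
    c=bot.camera(n); c["R"]=R.from_rotvec(c["rvec"]).as_matrix(); return c
def unproj(c,u,v,z):
    d=c["R"].T@np.array([(u-c["cx"])/c["fx"],(v-c["cy"])/c["fy"],1]); o=-c["R"].T@c["tvec"]
    return o+d*(z-o[2])/d[2]
def proj(c,P):
    p=np.atleast_2d(P)@c["R"].T+c["tvec"]; return np.c_[c["fx"]*p[:,0]/p[:,2]+c["cx"],c["fy"]*p[:,1]/p[:,2]+c["cy"]]
def crop(c,x0,y0,x1,y1,s,name):
    cv2.imwrite(name,cv2.resize(c["color"][y0:y1,x0:x1,::-1],None,fx=s,fy=s,interpolation=cv2.INTER_CUBIC))
def fproj(c,P):
    p=np.atleast_2d(P)@c["R"].T+c["tvec"]; r=np.hypot(p[:,0],p[:,1]); t=np.arctan2(r,p[:,2])
    return np.c_[c["fx"]*t*p[:,0]/r+c["cx"],c["fy"]*t*p[:,1]/r+c["cy"]]
def funproj(c,u,v,z):
    a=np.array([(u-c["cx"])/c["fx"],(v-c["cy"])/c["fy"]]); t=np.hypot(*a)
    d=np.r_[a/t*np.sin(t),np.cos(t)] if t>0 else np.array([0,0,1.]); d=c["R"].T@d; o=-c["R"].T@c["tvec"]
    return o+d*(z-o[2])/d[2]
E
python3 - <<'E'
from h import *
c=cam("top"); crop(c,200,130,300,230,6,"pics/t1.png"); crop(c,310,140,410,280,4,"pics/t2.png")
c=cam("scene"); crop(c,110,90,310,240,4,"pics/s1.png")
E
```

```text
(no output)
```

View pics/t1.png

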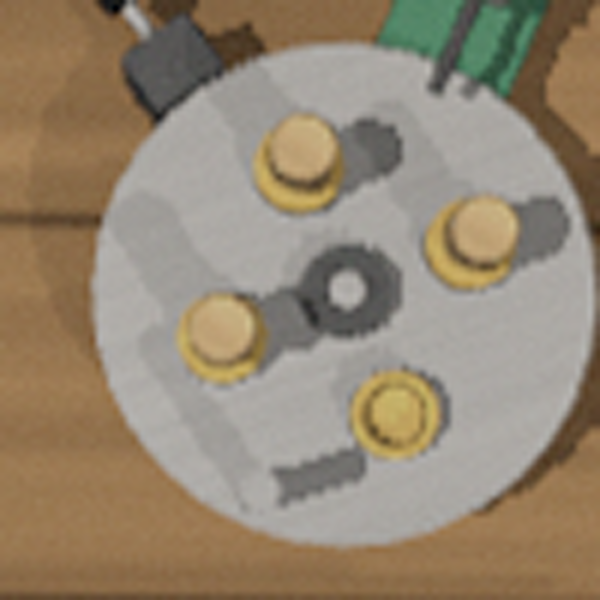

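View pics/t2.png

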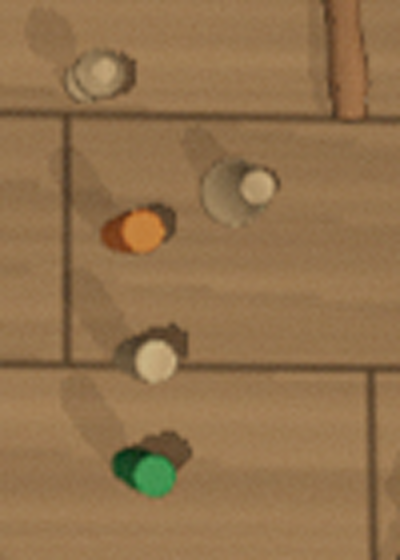

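View pics/s1.png

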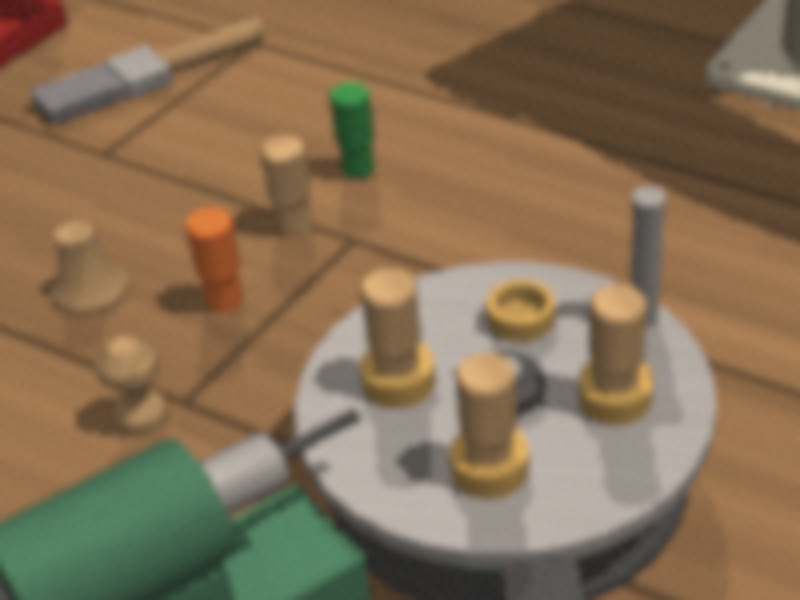

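Candidates (top view): wooden cylinder (349,230) is the blank. Orange (345,197) and green (348,258) are look-alikes. The bell is at (372,187), the finial at (335,158), and the three clamped blanks on the plate are not loose. The close crop confirms the wooden cylinder has a narrower foot.

```bash
cat > m.py <<'E'
from h import *
t=cam("top"); s=cam("scene")
T=lambda x,y,k,x0,y0:((x+.5)/k-.5+x0,(y+.5)/k-.5+y0)
def tri(a,b):
    A=[];B=[]
    def f(P): return np.r_[(proj(t,P)-a).ravel(),(proj(s,P)-b).ravel()]
    from scipy.optimize import least_squares
    r=least_squares(f,[.5,0,.05]); return r.x.round(4),r.fun.round(2)
for n,a,b,z in [("blanktop",T(155,361,4,310,140),T(284,147,4,110,90),.071),("cuprim",T(396,414,6,200,130),T(521,303,4,110,90),.087),
  ("posttop",T(262,490,6,200,130),T(649,193,4,110,90),.16)]:
    print(n,a,b,tri(a,b),unproj(t,*a,z).round(4),unproj(s,*b,z).round(4))
E
python3 - <<'E'
from m import *
print("plate",unproj(t,*T(345,295,6,200,130),.07),"hub",unproj(t,*T(349,290,6,200,130),.09))
for p in [(303,145),(484,231),(222,327)]: print(unproj(t,*T(*p,6,200,130),.144).round(4))
# plate fit from grey mask
hsv=cv2.cvtColor(t["color"],cv2.COLOR_RGB2HSV); m=((hsv[:,:,1]<45)&(hsv[:,:,2]>100)).astype(np.uint8); m[:130]=0;m[230:]=0;m[:,:200]=0;m[:,310:]=0
cn=max(cv2.findContours(m,0,1)[0],key=cv2.contourArea); print(cv2.boundingRect(cn),cv2.fitEllipse(cv2.convexHull(cn)))
for n,b in [("orange",T(143,232,4,310,140)),("green",T(153,475,4,310,140)),("bell",T(230,192,4,310,140)),("finial",T(100,75,4,310,140))]: print(n,unproj(t,*b,0.071 if n[0] in"og" else 0.0).round(3))
E
```

```text
blanktop (348.375, 229.875) (180.625, 126.375) (array([ 0.4156, -0.2761,  0.0691]), array([ 0.08, -0.05,  0.09,  0.01])) [ 0.4155 -0.2753  0.071 ] [ 0.4179 -0.2744  0.071 ]
cuprim (265.5833333333333, 198.58333333333331) (239.875, 165.375) (array([ 0.5002, -0.0391,  0.0838]), array([ 0.07, -0.04,  0.07,  0.01])) [ 0.5    -0.0387  0.087 ] [ 0.5035 -0.0373  0.087 ]
posttop (243.25, 211.25) (271.875, 137.875) (array([0.4636, 0.0243, 0.1617]), array([ 0.01, -0.  ,  0.01,  0.  ])) [0.4636 0.0243 0.16  ] [0.4614 0.0233 0.16  ]
plate [ 0.55659271 -0.01532261  0.07      ] hub [ 0.55702563 -0.01603499  0.09      ]
[0.6154 0.0081 0.144 ]
[ 0.5787 -0.0721  0.144 ]
[0.5346 0.0425 0.144 ]
(215, 137, 85, 84) ((256.9864501953125, 178.52012634277344), (83.66378021240234, 83.95858764648438), 125.77789306640625)
orange [ 0.507 -0.267  0.071]
green [ 0.336 -0.274  0.071]
bell [ 0.542 -0.356  0.   ]
finial [ 0.63  -0.256  0.   ]
```

```bash
cat >> h.py <<'E'
def tool():
    o=bot.get_obs(); return np.array(o["eef_pos"]),R.from_quat(o["tool_rot"]),o
def plan(P,jaw):  # target TCP position, jaw angle in world (deg, mod 180), tool pointing straight down
    p,r,o=tool(); M=r.as_matrix()
    print("TCP",p.round(4),"jaw",round(np.degrees(np.arctan2(M[1,2],M[0,2])),1),"tooldown",M[:,1].round(3),"F",o["ft_force"].round(2),"w",round(o["grip_width"],4),"q6",o["joint_pos"].round(2),"t",round(o["clock"],2))
    for a in (jaw,jaw+180):
        zx=np.array([np.cos(np.radians(a)),np.sin(np.radians(a)),0]); y=np.array([0,0,-1.]); x=np.cross(y,zx)
        T=np.c_[x,y,zx]; d=(r.inv()*R.from_matrix(T)).as_rotvec(degrees=True)/10
        print("shift",(M.T@(np.array(P)-p)/.025).round(2),"turn",d.round(2))
E
python3 - <<'E'
from h import *
plan([.4158,-.2755,.15],90); plan([.4158,-.2755,.15],21.5)
print(tool()[1].as_matrix().round(3))
E
```

```text
TCP [0.1476 0.4776 0.2311] jaw 72.8 tooldown [-0.    -0.001 -1.   ] F [ 0.04  0.77 -0.48] w 0.0853 q6 [ 1.27  0.24  0.    1.34 -0.    1.57] t 0.35
shift [ 19.14   3.26 -25.61] turn [ 0.   -1.72 -0.  ]
shift [ 19.14   3.26 -25.61] turn [ 0.   16.28  0.  ]
TCP [0.1476 0.4776 0.2311] jaw 72.8 tooldown [-0.    -0.001 -1.   ] F [ 0.04  0.77 -0.48] w 0.0853 q6 [ 1.27  0.24  0.    1.34 -0.    1.57] t 0.35
shift [ 19.14   3.26 -25.61] turn [0.   5.13 0.  ]
shift [ 19.14   3.26 -25.61] turn [  0.   -12.87  -0.  ]
[[ 0.955 -0.     0.295]
 [-0.295 -0.001  0.955]
 [ 0.    -1.    -0.001]]
```

```bash
python3 -m handwheel '[[1.3,0,-1.8,0,0.8,0],[2.7,0,-3.6,0,1.7,0],[4.1,0,-5.5,0,2.6,0],[5.5,0,-7.3,0,3.4,0],[6.8,0,-9.2,0,4.3,0]]' 0.25
python3 - <<'E'
from h import *
plan([.4158,-.2755,.19],21.5)
E
```

```text
clock: 0.98
eef_pos: [0.2426, 0.2062, 0.2315]
tool_rot: [-0.611, 0.356, -0.356, 0.611]
ft_force: [2.4, 0.3, -0.0]
grip_width: 0.0535
TCP [0.2426 0.2062 0.2315] jaw 29.6 tooldown [ 0.001  0.001 -1.   ] F [ 2.45  0.26 -0.02] w 0.0535 q6 [ 0.7  -0.13 -0.39  1.31 -0.    1.76] t 0.97
shift [20.18  1.66 -3.49] turn [-0.01  0.81  0.  ]
shift [20.18  1.66 -3.49] turn [ 0.000e+00 -1.719e+01  1.000e-02]
```

```bash
python3 -m handwheel '[[2.2,0,-0.4,0,0.4,0],[4.5,0,-0.8,0,0.8,0],[6.8,0,-1.2,0,0.8,0],[9.1,0,-1.6,0,0.8,0],[11.4,0,-2,0,0.8,0]]'
python3 - <<'E'
from h import *
plan([.4158,-.2755,.19],21.5)
E
```

```text
clock: 1.6
eef_pos: [0.341, -0.0664, 0.2317]
tool_rot: [-0.585, 0.396, -0.397, 0.586]
ft_force: [1.1, 0.7, 0.2]
grip_width: 0.0534
TCP [ 0.341  -0.0664  0.2317] jaw 21.8 tooldown [ 0.002  0.    -1.   ] F [1.06 0.69 0.16] w 0.0534 q6 [-0.19 -0.07 -0.34  1.3   0.    1.  ] t 1.6
shift [ 8.88  1.67 -0.33] turn [-0.01  0.03  0.  ]
shift [ 8.88  1.67 -0.33] turn [ 1.000e-02 -1.797e+01  2.000e-02]
```

```bash
python3 -m handwheel '[[2.2,0.4,-0.1,0,0,0],[4.4,0.8,-0.2,0,0,0],[6.6,1.2,-0.3,0,0,0],[8.9,1.6,-0.3,0,0,0],[8.9,1.6,-0.3,0,0,0]]'
python3 - <<'E'
from h import *
plan([.4158,-.2755,.19],21.5)
c=cam("wrist"); cv2.imwrite("pics/w1.png",c["color"][:,:,::-1])
for z in(0,.031,.071): print(fproj(c,[.4158,-.2755,z]))
E
```

```text
clock: 2.22
eef_pos: [0.4166, -0.2767, 0.1893]
tool_rot: [0.585, -0.398, 0.397, -0.585]
ft_force: [-0.8, 0.5, -0.6]
grip_width: 0.0533
TCP [ 0.4166 -0.2767  0.1893] jaw 21.6 tooldown [-0.002  0.001 -1.   ] F [-0.8   0.53 -0.59] w 0.0533 q6 [-0.59  0.26 -0.07  1.23 -0.    0.61] t 2.23
shift [-0.06 -0.03 -0.01] turn [ 0.01  0.01 -0.01]
shift [-0.06 -0.03 -0.01] turn [-1.000e-02 -1.799e+01 -1.000e-02]
[[254.36768937 169.4613196 ]]
[[254.35828648 175.4797984 ]]
[[254.34291779 185.23224527]]
```

View pics/w1.png

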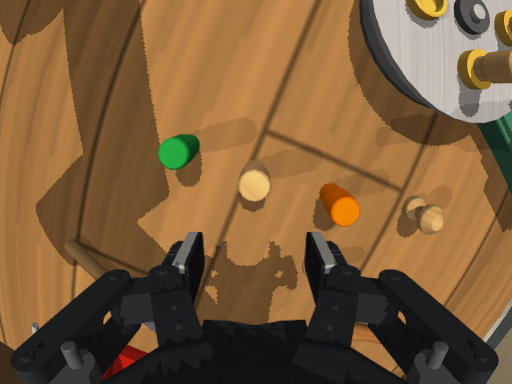

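The wrist view shows the blank's top at (255,185), against a predicted (254,185). It is centred between the fingers, with green at (179,152) and orange at (343,211) clear.

```bash
python3 -m handwheel '[[-0.05,2,0,0,0,0],[-0.05,4,0,0,0,0],[-0.05,5.5,0,0,0,0],[-0.05,6.1,0,0,0,0],[-0.05,6.1,0,0,0,0]]'
python3 - <<'E'
from h import *
plan([.4158,-.2755,.036],21.5)
c=cam("wrist"); cv2.imwrite("pics/w2.png",c["color"][:,:,::-1])
c=cam("scene"); crop(c,140,90,240,165,8,"pics/s2.png")
E
```

```text
clock: 2.9
eef_pos: [0.4155, -0.2717, 0.039]
tool_rot: [-0.586, 0.396, -0.396, 0.586]
ft_force: [0.3, 1.0, -0.6]
grip_width: 0.0534
TCP [ 0.4155 -0.2717  0.039 ] jaw 21.9 tooldown [-0.001  0.001 -1.   ] F [ 0.32  1.02 -0.59] w 0.0534 q6 [-0.58  0.41 -0.3   0.86  0.    0.61] t 2.9
shift [ 0.15  0.12 -0.05] turn [ 0.    0.04 -0.01]
shift [ 0.15  0.12 -0.05] turn [-1.000e-02 -1.796e+01 -0.000e+00]
```

View pics/w2.png

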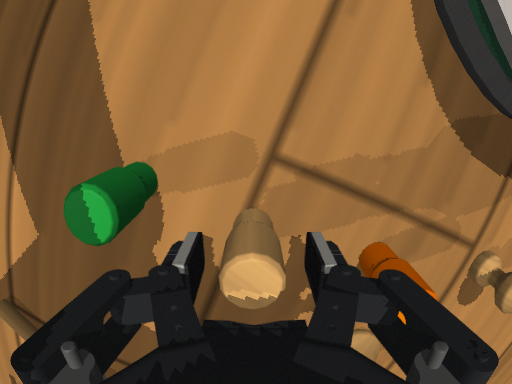

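View pics/s2.png

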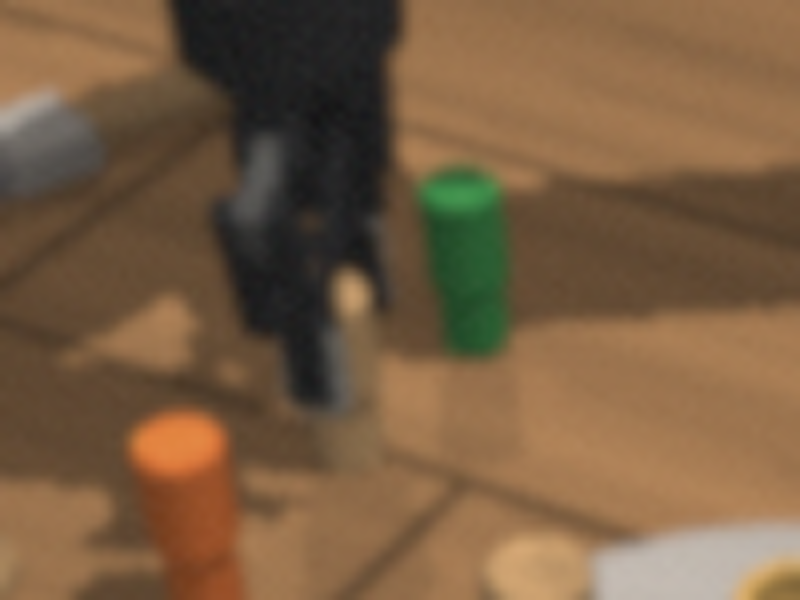

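```bash
python3 -m handwheel '[[0,0,0,0,0,0],[0,0,0,0,0,0],[0,0,0,0,0,0],[0,0,0,0,0,0],[0,0,0,0,0,0]]'
python3 - <<'E'
from h import *
plan([.4158,-.2755,.036],21.5)
E
```

```text
clock: 3.62
eef_pos: [0.4157, -0.2725, 0.0388]
tool_rot: [-0.586, 0.396, -0.396, 0.586]
ft_force: [-0.5, -0.0, 0.1]
grip_width: 0.0536
TCP [ 0.4157 -0.2725  0.0388] jaw 21.8 tooldown [-0.  0. -1.] F [-0.47 -0.04  0.07] w 0.0536 q6 [-0.58  0.41 -0.3   0.86  0.    0.61] t 3.62
shift [ 0.11  0.11 -0.04] turn [ 0.    0.03 -0.  ]
shift [ 0.11  0.11 -0.04] turn [ -0.   -17.97  -0.  ]
```

```bash
python3 -m handwheel '[[0.1,0.1,-0.04,0,0,0],[0.1,0.1,-0.04,0,0,0],[0.1,0.1,-0.04,0,0,0],[0.1,0.1,-0.04,0,0,0],[0.1,0.1,-0.04,0,0,0]]'
python3 - <<'E'
from h import *
plan([.4158,-.2755,.036],21.5)
E
python3 -m handwheel '[[0,0,0,0,0,0],[0,0,0,0,0,0],[0,0,0,0,0,0],[0,0,0,0,0,0],[0,0,0,0,0,0]]' -1;  python3 - <<'E'
from h import *
plan([.4158,-.2755,.036],21.5)
c=cam("wrist"); cv2.imwrite("pics/w3.png",c["color"][:,:,::-1])
E
```

```text
clock: 4.25
eef_pos: [0.4158, -0.2752, 0.0363]
tool_rot: [-0.586, 0.396, -0.396, 0.586]
ft_force: [0.8, -0.3, -0.2]
grip_width: 0.0535
TCP [ 0.4158 -0.2752  0.0363] jaw 21.8 tooldown [ 0. -0. -1.] F [ 0.81 -0.33 -0.2 ] w 0.0535 q6 [-0.58  0.41 -0.3   0.85  0.    0.61] t 4.25
shift [ 0.01  0.01 -0.01] turn [-0.    0.03  0.  ]
shift [ 0.01  0.01 -0.01] turn [  0.   -17.97   0.  ]
clock: 4.88
eef_pos: [0.4161, -0.2754, 0.0366]
tool_rot: [-0.586, 0.396, -0.397, 0.586]
ft_force: [0.5, -0.5, 3.3]
grip_width: 0.0294
TCP [ 0.4161 -0.2754  0.0366] jaw 21.8 tooldown [ 0.001 -0.    -1.   ] F [ 0.52 -0.54  3.31] w 0.0294 q6 [-0.58  0.41 -0.3   0.85  0.    0.61] t 4.88
shift [-0.    0.02 -0.01] turn [-0.    0.03  0.  ]
shift [-0.    0.02 -0.01] turn [  0.   -17.97   0.  ]
```

View pics/w3.png

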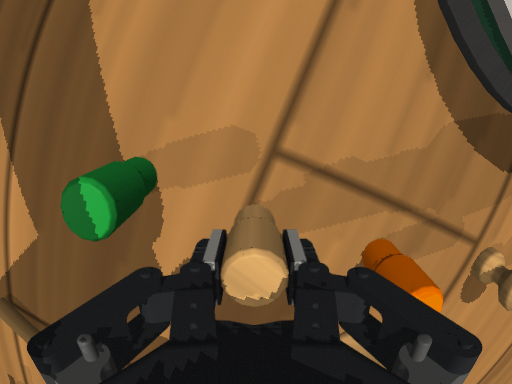

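Gripped at 29 mm. Next I lift and move over the cup.

```bash
python3 -m handwheel '[[0,-1,0,0,0,0],[0,-2.5,0,0,0,0],[0,-4.5,0,0,0,0],[0,-6.2,0,0,0,0],[0,-6.7,0,0,0,0]]'
python3 - <<'E'
from h import *
plan([.4993,-.0379,.20],21.5)
c=cam("wrist"); cv2.imwrite("pics/w4.png",c["color"][:,:,::-1])
E
```

```text
clock: 5.55
eef_pos: [0.4168, -0.276, 0.2063]
tool_rot: [0.586, -0.395, 0.398, -0.586]
ft_force: [-0.2, 0.1, -1.9]
grip_width: 0.0295
TCP [ 0.4168 -0.276   0.2063] jaw 21.8 tooldown [ 0.004 -0.002 -1.   ] F [-0.18  0.09 -1.95] w 0.0295 q6 [-0.58  0.25 -0.05  1.27 -0.    0.61] t 5.55
shift [-7.61  0.24  6.6 ] turn [-0.01  0.03  0.02]
shift [-7.61  0.24  6.6 ] turn [  0.03 -17.97   0.02]
```

View pics/w4.png

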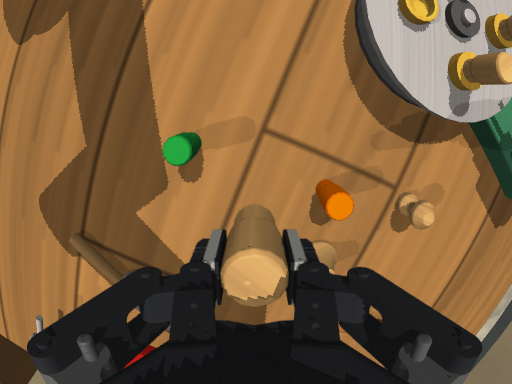

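The blank is held, and its foot is visible at (255,210).

```bash
python3 -m handwheel '[[-1.2,0,1,0,0,0],[-2.8,0,2.4,0,0,0],[-4.5,0,3.9,0,0,0],[-6.2,0,5.4,0,0,0],[-7.4,0,6.4,0,0,0]]'; python3 -m handwheel '[[-0.2,0,0.2,0,0,0],[-0.2,0,0.2,0,0,0],[-0.2,0,0.2,0,0,0],[-0.2,0,0.2,0,0,0],[-0.2,0,0.2,0,0,0]]';python3 - <<'E'
from h import *
plan([.4993,-.0379,.20],21.5)
c=cam("wrist"); cv2.imwrite("pics/w5.png",c["color"][:,:,::-1])
print(fproj(c,[[.4993,-.0379,.087],[.4993,-.0379,.073],[.557,-.0155,.09]]))
c=cam("top"); crop(c,200,130,300,230,6,"pics/t5.png")
c=cam("scene"); crop(c,180,60,310,230,4,"pics/s5.png")
E
```

```text
clock: 6.22
eef_pos: [0.4947, -0.0417, 0.2014]
tool_rot: [0.587, -0.397, 0.394, -0.585]
ft_force: [0.5, 1.0, -0.9]
grip_width: 0.0294
clock: 6.85
eef_pos: [0.4982, -0.0384, 0.2039]
tool_rot: [-0.585, 0.397, -0.397, 0.585]
ft_force: [-0.2, 0.3, -0.5]
grip_width: 0.0295
TCP [ 0.4982 -0.0384  0.2039] jaw 21.7 tooldown [ 0. -0. -1.] F [-0.24  0.35 -0.53] w 0.0295 q6 [-0.08  0.25 -0.05  1.27 -0.    1.11] t 6.85
shift [-0.    0.16  0.05] turn [-0.    0.02  0.  ]
shift [-0.    0.16  0.05] turn [  0.   -17.98   0.  ]
[[255.8559638  186.89370938]
 [255.76725425 183.06194732]
 [323.58997677 188.36829236]]
```

View pics/w5.png

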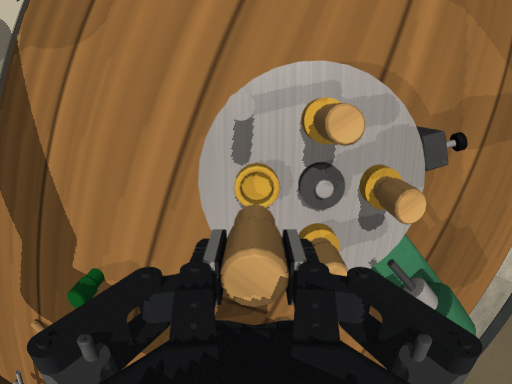

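View pics/s5.png

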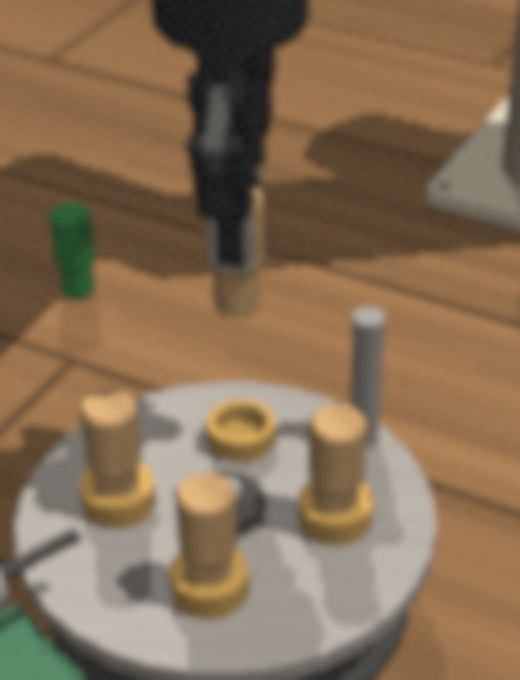

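Run:
```python
from h import *
c=cam("wrist")
im=cv2.resize(c["color"][150:250,200:330,::-1],None,fx=6,fy=6,interpolation=cv2.INTER_CUBIC)
def circ(P,rad,col):
    a=np.linspace(0,2*np.pi,60); q=fproj(c,np.c_[P[0]+rad*np.cos(a),P[1]+rad*np.sin(a),np.full(60,P[2])])
    q=((q-[200,150]+.5)*6-.5); cv2.polylines(im,[q.round().astype(np.int32)],True,col,1)
P=[.4993,-.0379,.087]
circ(P,.021,(0,0,255)); circ(P,.015,(255,0,0)); circ([.4993,-.0379,.073],.015,(0,255,0))
circ([.557,-.0155,.09],.022,(0,0,255))
cv2.imwrite("pics/w6.png",im)
```

```text
(no output)
```

View pics/w6.png

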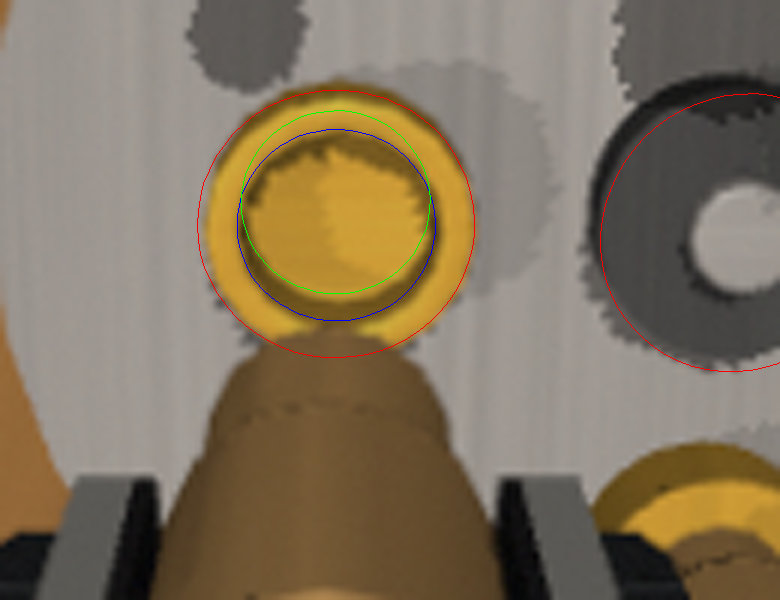

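View pics/t5.png

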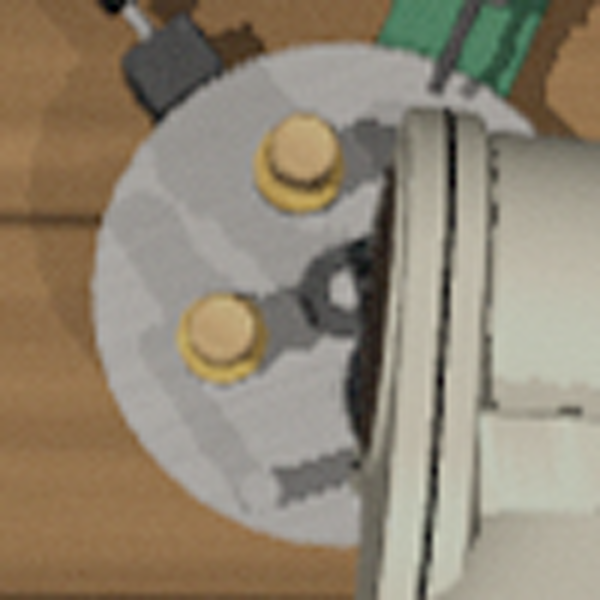

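Run:
```python
from h import *
p,r,o=tool(); c=cam("wrist"); p2,_,_=tool(); print(p,p2)
im=cv2.resize(c["color"][150:310,200:310,::-1],None,fx=5,fy=5,interpolation=cv2.INTER_CUBIC)
def circ(P,rad,col):
    a=np.linspace(0,2*np.pi,60); q=fproj(c,np.c_[P[0]+rad*np.cos(a),P[1]+rad*np.sin(a),np.full(60,P[2])])
    q=((q-[200,150]+.5)*5-.5); cv2.polylines(im,[q.round().astype(np.int32)],True,col,1)
b=p-[0,0,.036]
circ(b,.013,(0,0,255)); circ(b+[0,0,.026],.013,(0,255,0)); circ(b+[0,0,.031],.0155,(0,255,0)); circ(b+[0,0,.071],.0155,(255,0,0))
# cup refined: fit
circ([.5000,-.0372,.085],.021,(0,0,255));circ([.5000,-.0372,.085],.015,(0,0,255))
cv2.imwrite("pics/w7.png",im)
```

```text
[ 0.49832764 -0.03779671  0.20390443] [ 0.49834479 -0.03767311  0.20389014]
```

View pics/w7.png

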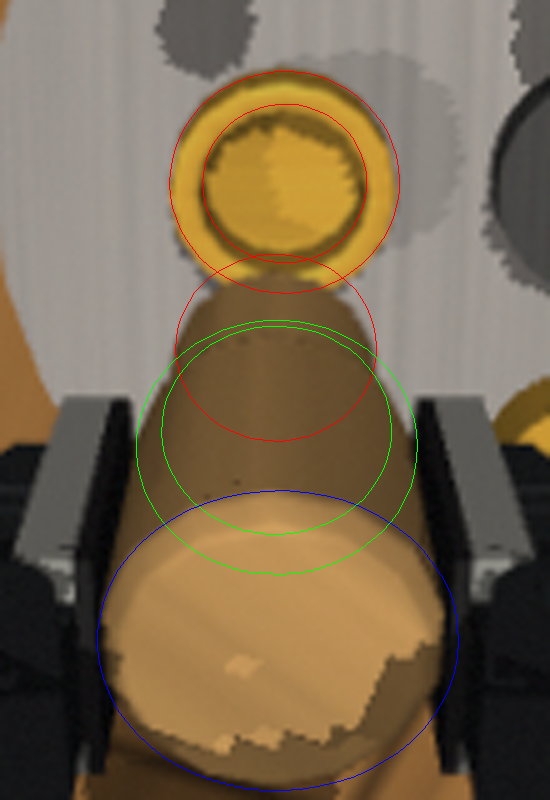

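Run:
```python
from h import *
p,r,o=tool(); c=cam("wrist")
k=.96; c["fx"]*=k; c["fy"]*=k
im=cv2.resize(c["color"][150:310,200:350,::-1],None,fx=5,fy=5,interpolation=cv2.INTER_CUBIC)
def circ(P,rad,col):
    a=np.linspace(0,2*np.pi,60); q=fproj(c,np.c_[P[0]+rad*np.cos(a),P[1]+rad*np.sin(a),np.full(60,P[2])])
    q=((q-[200,150]+.5)*5-.5); cv2.polylines(im,[q.round().astype(np.int32)],True,col,1)
b=p-[0,0,.036]
circ(b,.013,(0,0,255)); circ(b+[0,0,.026],.013,(0,255,0)); circ(b+[0,0,.031],.0155,(0,255,0)); circ(b+[0,0,.071],.0155,(255,0,0))
C=np.array([.4993,-.0379,.087])
circ(C,.021,(0,0,255));circ(C,.015,(0,0,255));circ(C-[0,0,.014],.015,(0,255,0)); circ([.557,-.0155,.09],.022,(0,0,255))
cv2.imwrite("pics/w8.png",im[:590])
```

```text
(no output)
```

View pics/w8.png

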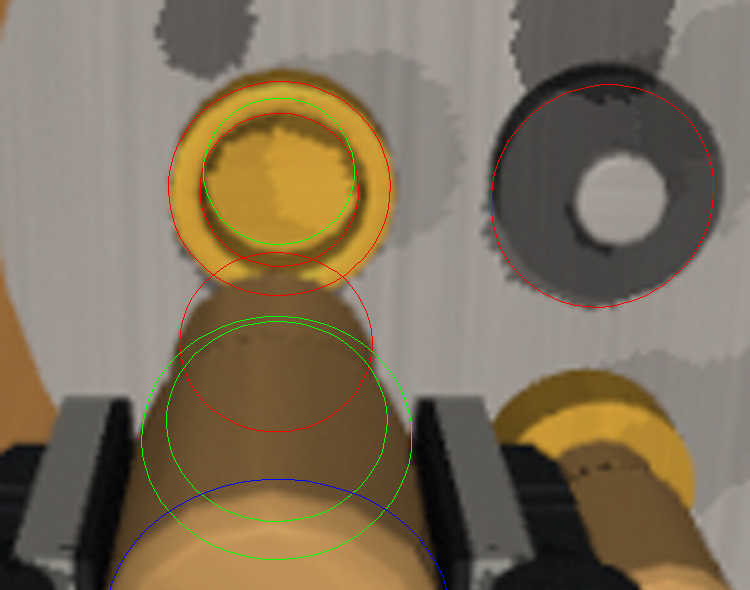

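Run:
```python
from h import *
im=cv2.imread("pics/w1.png"); cv2.imwrite("pics/z1.png",cv2.resize(im[155:225,215:295],None,fx=8,fy=8,interpolation=cv2.INTER_CUBIC))
im=cv2.imread("pics/w5.png"); cv2.imwrite("pics/z2.png",cv2.resize(im[155:225,215:295],None,fx=8,fy=8,interpolation=cv2.INTER_CUBIC))
```

```text
(no output)
```

View pics/z1.png

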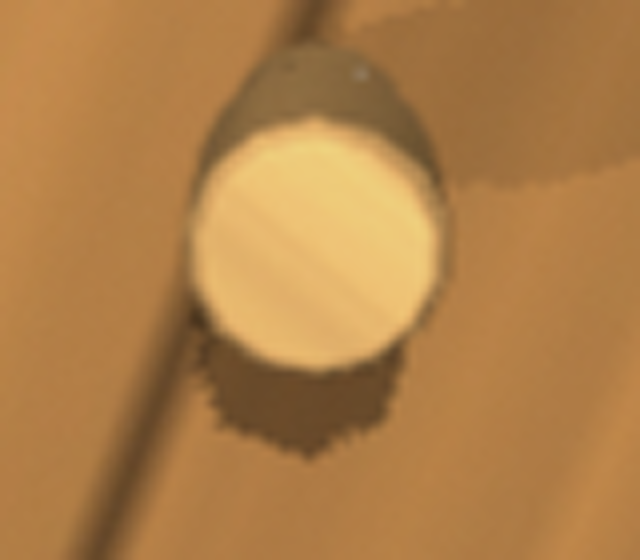

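View pics/z2.png

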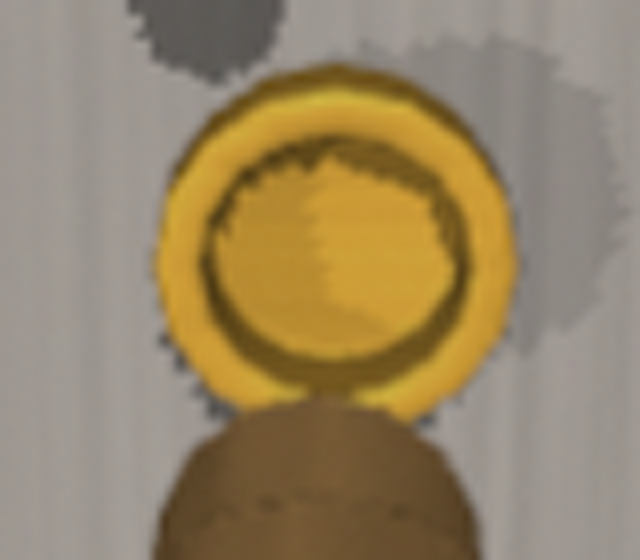

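```bash
python3 -m handwheel '[[0.02,0.8,0.08,0,0,0],[0.02,1.6,0.08,0,0,0],[0.02,2.3,0.08,0,0,0],[0.02,2.8,0.08,0,0,0],[0.02,2.8,0.08,0,0,0]]'
python3 - <<'E'
from h import *
import time
c=cam("wrist"); cv2.imwrite("pics/w9.png",c["color"][:,:,::-1])
plan([.5003,-.0382,.131],21.7)
c=cam("scene"); crop(c,190,110,310,200,6,"pics/s9.png")
E
```

```text
clock: 7.78
eef_pos: [0.4997, -0.0372, 0.1329]
tool_rot: [0.586, -0.397, 0.396, -0.585]
ft_force: [-0.3, -1.2, -1.3]
grip_width: 0.0292
TCP [ 0.5003 -0.0372  0.1337] jaw 21.8 tooldown [-0.001  0.    -1.   ] F [ 0.07 -0.21 -0.16] w 0.0301 q6 [-0.07  0.31 -0.17  1.1  -0.    1.12] t 7.83
shift [ 0.04  0.11 -0.01] turn [ 0.    0.01 -0.  ]
shift [ 0.04  0.11 -0.01] turn [ -0.   -17.99  -0.  ]
```

View pics/w9.png

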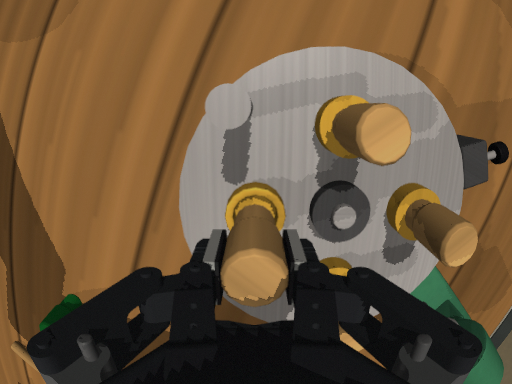

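View pics/s9.png

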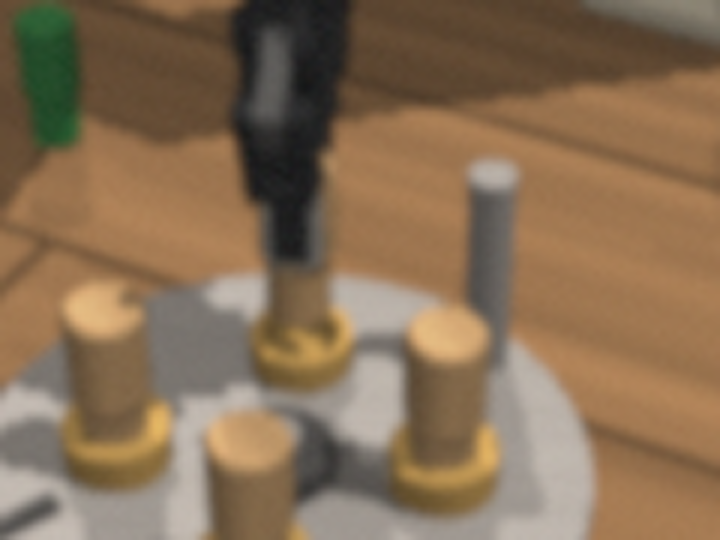

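Run:
```python
from h import *
im=cv2.imread("pics/w9.png"); a=cv2.resize(im[170:250,205:305],None,fx=7,fy=7,interpolation=cv2.INTER_CUBIC)
cv2.imwrite("pics/z3.png",a)
c=cam("scene"); crop(c,225,145,265,180,16,"pics/z4.png")
p,_,_=tool(); print(p)
for P in ([.5003,-.0372,.087],[.4993,-.0379,.087],p-[0,0,.036]): 
    q=(proj(c,P)-[225,145]+.5)*16-.5; print(q)
```

```text
[ 0.50095405 -0.0372775   0.13452527]
[[257.12072879 321.35084024]]
[[256.31166202 316.10017965]]
[[252.65235566 263.25996856]]
```

View pics/z3.png

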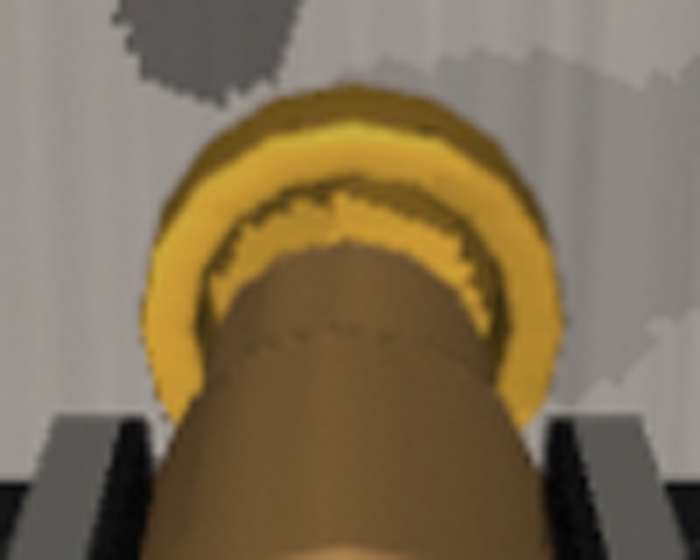

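View pics/z4.png

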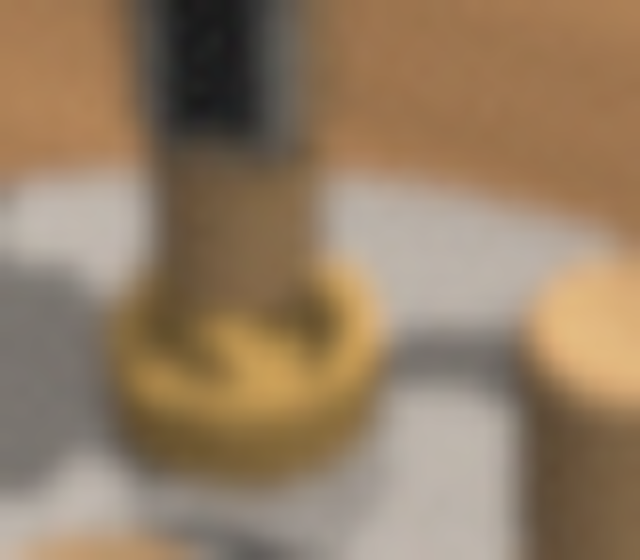

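```bash
cat > fit.py <<'E'
from h import *
from scipy.optimize import least_squares
def Z(pts,s=7,x0=205,y0=170): return (np.array(pts,float)+.5)/s-.5+[x0,y0]
def run(c,tcp,bore,outer,footb,sides,hub=None):
    # params: cam dt(3, camera frame), f scale, cup xy, blank axis xy at bottom, tilt(2)
    C0=np.array([.4997,-.0376])
    a=np.linspace(0,2*np.pi,181)
    def ring(P,z,rad): return np.c_[P[0]+rad*np.cos(a),P[1]+rad*np.sin(a),np.full(181,z)]
    def dist(pts,curve):
        out=[]
        for q in pts:
            d=np.linalg.norm(curve-q,axis=1); out.append(d.min())
        return np.array(out)
    def sd(pts,curve): # signed distance to closed ring
        cen=curve.mean(0); out=[]
        for q in pts:
            ang=np.arctan2(*(curve-cen).T[::-1]); aq=np.arctan2(q[1]-cen[1],q[0]-cen[0])
            i=np.argsort(np.abs((ang-aq+np.pi)%(2*np.pi)-np.pi))[:2]
            out.append(np.linalg.norm(q-cen)-np.linalg.norm(curve[i]-cen,axis=1).mean())
        return np.array(out)
    def f(p):
        d=dict(c); d["tvec"]=c["tvec"]+p[:3]; d["fx"]=c["fx"]*p[3]; d["fy"]=c["fy"]*p[3]
        cup=C0+p[4:6]; b=tcp[:2]+p[6:8]; zb=tcp[2]-.036
        r=[sd(bore,fproj(d,ring(cup,.087,.015))),sd(outer,fproj(d,ring(cup,.087,.021))),sd(footb,fproj(d,ring(b,zb,.013)))]
        for z,rad,pts in sides: r.append(sd(pts,fproj(d,ring(b,zb+z,rad))))
        r.append(p[:3]/.002); r.append([(p[3]-1)/.03]); r.append(p[4:6]/.0015); r.append(p[6:8]/.003)
        return np.concatenate(r)
    s=least_squares(f,np.r_[0,0,0,1,0,0,0,0],x_scale=[.001]*3+[.01]+[.001]*4)
    p=s.x; print("cam",p[:3].round(4),"k",p[3].round(3),"cup",(C0+p[4:6]).round(4),"blank",(tcp[:2]+p[6:8]).round(4),"cup-blank mm",((C0+p[4:6]-tcp[:2]-p[6:8])*1e3).round(2))
    print(f(p).round(1))
E
python3 - <<'E'
from fit import *
c=cam("wrist"); p,_,_=tool(); print(p)
p=np.array([.5006,-.0373,.134])
bore=Z([(197,310),(507,310),(350,180),(250,210),(450,208)])
outer=Z([(145,310),(565,310),(350,125),(205,195),(500,195)])
foot=Z([(352,243),(300,255),(400,255),(240,300),(470,300)])
run(c,p,bore,outer,foot,[(.026,.013,Z([(345,328)]))])
run(c,p,bore,outer,foot,[])
E
```

```text
[ 0.50107704 -0.03728823  0.13463788]
cam [0.001  0.0017 0.0007] k 0.978 cup [ 0.5006 -0.0381] blank [ 0.5007 -0.0383] cup-blank mm [-0.15  0.23]
[ 1.   0.8  0.3  1.2  0.9 -0.1  0.5 -0.3 -1.5 -1.6 -0.5 -0.7 -1.1 -0.3
 -0.   1.9  0.5  0.9  0.3 -0.7  0.6 -0.3  0.  -0.3]
cam [0.001  0.0018 0.0003] k 0.985 cup [ 0.5005 -0.0381] blank [ 0.5008 -0.0386] cup-blank mm [-0.31  0.52]
[ 0.8  0.6  0.4  1.2  0.9 -0.4  0.3 -0.2 -1.6 -1.6  0.2 -0.  -0.5  0.1
  0.2  0.5  0.9  0.2 -0.5  0.6 -0.3  0.1 -0.4]
```

The fit puts the blank within about 0.5 mm of the cup centre, so I lower gently.

```bash
python3 -m handwheel '[[-0.01,0.2,0,0,0,0],[-0.01,0.4,0,0,0,0],[-0.01,0.55,0,0,0,0],[-0.01,0.65,0,0,0,0],[-0.01,0.65,0,0,0,0]]'
python3 - <<'E'
from h import *
c=cam("wrist"); 
cv2.imwrite("pics/z5.png",cv2.resize(c["color"][170:310,190:320,::-1],None,fx=5,fy=5,interpolation=cv2.INTER_CUBIC)[:590])
plan([.5003,-.0382,.109],21.7)
E
```

```text
clock: 8.6
eef_pos: [0.5001, -0.037, 0.1173]
tool_rot: [0.586, -0.397, 0.396, -0.586]
ft_force: [-0.7, -0.8, 0.1]
grip_width: 0.0293
TCP [ 0.5002 -0.037   0.1174] jaw 21.8 tooldown [-0.  0. -1.] F [-0.17  1.06 -0.7 ] w 0.0291 q6 [-0.07  0.32 -0.19  1.06  0.    1.12] t 8.65
shift [ 0.05  0.34 -0.01] turn [ 0.    0.01 -0.  ]
shift [ 0.05  0.34 -0.01] turn [ -0.   -17.99  -0.  ]
```

View pics/z5.png

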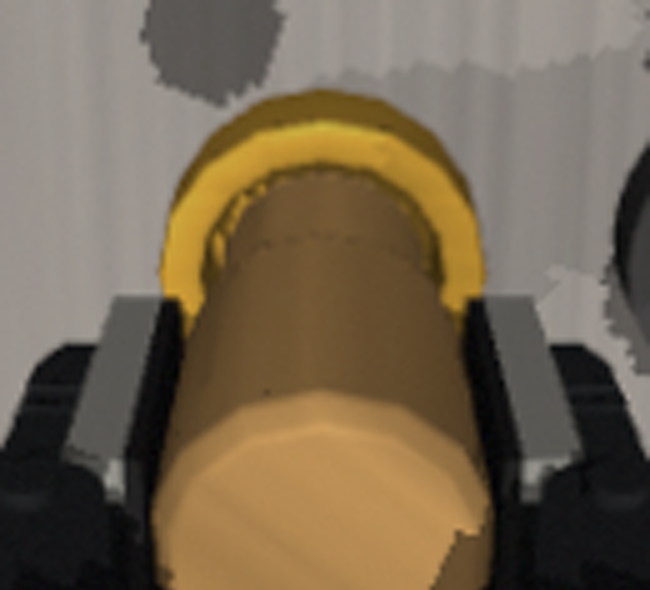

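```bash
python3 -m handwheel '[[0.01,0.1,0,0,0,0],[0.01,0.2,0,0,0,0],[0.01,0.26,0,0,0,0],[0.01,0.26,0,0,0,0],[0.01,0.26,0,0,0,0]]'
python3 - <<'E'
from h import *
plan([.5003,-.0382,.109],21.7)
E
```

```text
clock: 9.28
eef_pos: [0.5004, -0.0372, 0.1111]
tool_rot: [-0.586, 0.396, -0.396, 0.586]
ft_force: [-0.2, 0.0, -1.0]
grip_width: 0.0292
TCP [ 0.5004 -0.0372  0.1111] jaw 21.8 tooldown [ 0.  0. -1.] F [-0.17  0.05 -0.98] w 0.0292 q6 [-0.07  0.33 -0.2   1.04  0.    1.12] t 9.28
shift [ 0.03  0.08 -0.02] turn [-0.    0.01 -0.  ]
shift [ 0.03  0.08 -0.02] turn [ -0.   -17.99   0.  ]
```

```bash
python3 -m handwheel '[[0,0.04,0,0,0,0],[0,0.06,0,0,0,0],[0,0.06,0,0,0,0],[0,0.06,0,0,0,0],[0,0.06,0,0,0,0]]'
python3 - <<'E'
from h import *
plan([.5003,-.0382,.109],21.7)
c=cam("wrist"); 
cv2.imwrite("pics/z6.png",cv2.resize(c["color"][170:310,190:320,::-1],None,fx=5,fy=5,interpolation=cv2.INTER_CUBIC)[:590])
E
```

```text
clock: 9.9
eef_pos: [0.5004, -0.0373, 0.1096]
tool_rot: [0.586, -0.396, 0.396, -0.586]
ft_force: [0.1, 0.1, -0.5]
grip_width: 0.0291
TCP [ 0.5004 -0.0373  0.1096] jaw 21.8 tooldown [ 0. -0. -1.] F [ 0.09  0.05 -0.53] w 0.0291 q6 [-0.07  0.33 -0.2   1.04 -0.    1.12] t 9.9
shift [ 0.03  0.02 -0.02] turn [-0.    0.01  0.  ]
shift [ 0.03  0.02 -0.02] turn [  0.   -17.99   0.  ]
```

View pics/z6.png

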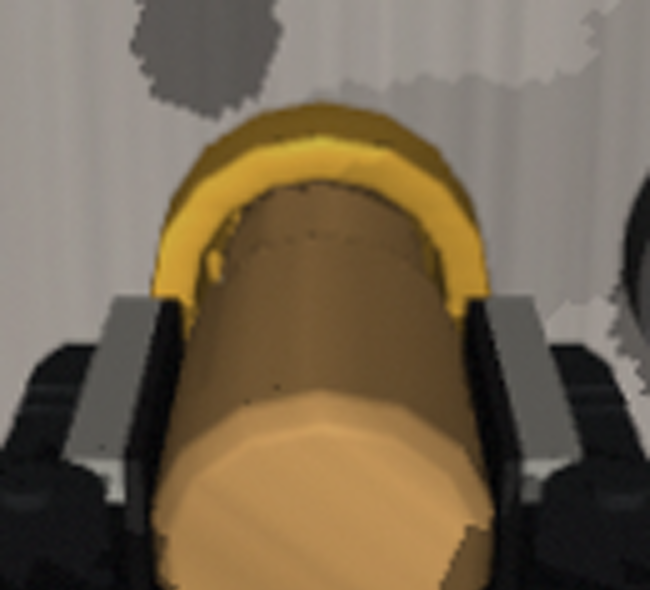

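```bash
python3 -m handwheel '[[0,0.04,0,0,0,0],[0,0.06,0,0,0,0],[0,0.06,0,0,0,0],[0,0.06,0,0,0,0],[0,0.06,0,0,0,0]]'
python3 - <<'E'
from h import *
plan([.5003,-.0382,.109],21.7)
E
```

```text
clock: 10.58
eef_pos: [0.5005, -0.0373, 0.1095]
tool_rot: [-0.585, 0.396, -0.397, 0.586]
ft_force: [-3.2, -0.0, 8.6]
grip_width: 0.0297
TCP [ 0.5005 -0.0373  0.1095] jaw 21.8 tooldown [ 0.001 -0.    -1.   ] F [-3.16 -0.04  8.6 ] w 0.0297 q6 [-0.07  0.33 -0.2   1.03 -0.    1.12] t 10.57
shift [ 0.03  0.02 -0.02] turn [-0.01  0.01  0.  ]
shift [ 0.03  0.02 -0.02] turn [ 1.000e-02 -1.799e+01  1.000e-02]
```

Floor contact felt (8.6 N). I back off 1 mm and release.

```bash
python3 -m handwheel '[[0,-0.05,0,0,0,0],[0,-0.05,0,0,0,0],[0,-0.05,0,0,0,0],[0,-0.05,0,0,0,0],[0,-0.05,0,0,0,0]]';  python3 -m handwheel '[[0,0,0,0,0,0],[0,0,0,0,0,0],[0,0,0,0,0,0],[0,0,0,0,0,0],[0,0,0,0,0,0]]' 0.2
python3 - <<'E'
from h import *
plan([.5003,-.0382,.109],21.7)
c=cam("wrist"); 
cv2.imwrite("pics/z7.png",cv2.resize(c["color"][150:310,170:340,::-1],None,fx=4,fy=4,interpolation=cv2.INTER_CUBIC)[:590])
E
```

```text
clock: 11.2
eef_pos: [0.5006, -0.0373, 0.1095]
tool_rot: [-0.586, 0.396, -0.396, 0.586]
ft_force: [-1.0, -0.1, 4.6]
grip_width: 0.0292
clock: 11.82
eef_pos: [0.5004, -0.0373, 0.1093]
tool_rot: [0.586, -0.396, 0.396, -0.586]
ft_force: [-0.2, -0.9, -0.2]
grip_width: 0.0515
TCP [ 0.5004 -0.0373  0.1093] jaw 21.8 tooldown [-0.  0. -1.] F [-0.22 -0.87 -0.25] w 0.0515 q6 [-0.07  0.33 -0.2   1.04  0.    1.12] t 11.82
shift [ 0.03  0.01 -0.02] turn [ 0.    0.01 -0.  ]
shift [ 0.03  0.01 -0.02] turn [ -0.   -17.99  -0.  ]
```

View pics/z7.png

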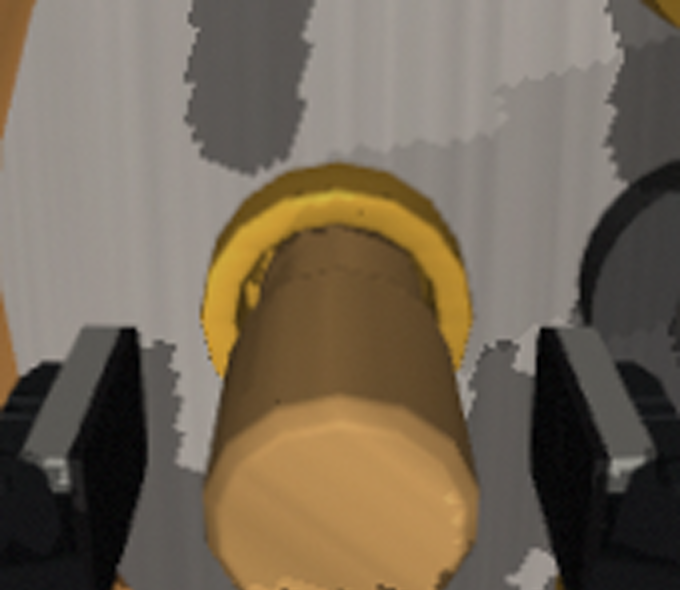

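```bash
python3 -m handwheel '[[0,-0.5,0,0,0,0],[0,-1.5,0,0,0,0],[0,-3,0,0,0,0],[0,-4.5,0,0,0,0],[0,-5,0,0,0,0]]'
python3 - <<'E'
from h import *
c=cam("wrist"); p,r,o=tool(); C=-c["R"].T@c["tvec"]; print("cam in tool",r.as_matrix().T@(C-p), "axis in tool", r.as_matrix().T@c["R"][2])
cv2.imwrite("pics/w10.png",c["color"][:,:,::-1])
c=cam("top"); crop(c,200,130,300,230,6,"pics/t10.png")
c=cam("scene"); crop(c,190,100,310,215,6,"pics/s10.png")
ph=np.radians(156.5); 
plan(np.array([.557,-.0155,0])+.103*np.array([np.cos(ph),np.sin(ph),0])+.045*np.array([np.sin(ph),-np.cos(ph),0])+[0,0,.235],156.5)
E
```

```text
clock: 12.5
eef_pos: [0.5019, -0.0374, 0.2378]
tool_rot: [-0.585, 0.395, -0.398, 0.587]
ft_force: [1.3, 0.8, -1.1]
grip_width: 0.0509
cam in tool [-0.07018755 -0.14300783 -0.00043633] axis in tool [ 2.77061511e-01  9.60852146e-01 -2.69226657e-04]
TCP [ 0.5005 -0.0373  0.2345] jaw 21.8 tooldown [ 0.001 -0.    -1.   ] F [ 0.01 -0.18 -0.31] w 0.0513 q6 [-0.07  0.24  0.02  1.34 -0.    1.12] t 12.65
shift [-4.16 -0.02  0.81] turn [ 0.000e+00 -1.347e+01  1.000e-02]
shift [-4.16 -0.02  0.81] turn [-0.01  4.53  0.  ]
```

View pics/w10.png

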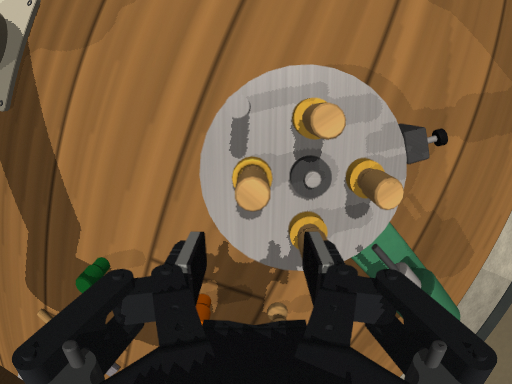

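View pics/s10.png

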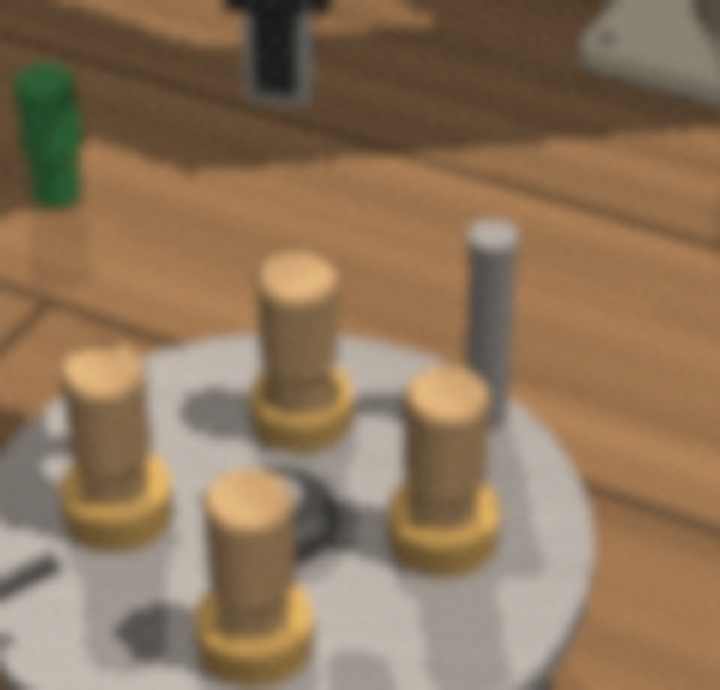

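The wrist and scene views show the blank upright in its cup, at (298,270) to (300,430) in the scene crop. Next I shut the fingers and go behind the post.

```bash
python3 -m handwheel '[[-0.8,0,0.2,0,-1,0],[-1.7,0,0.4,0,-2,0],[-2.6,0,0.6,0,-3,0],[-3.5,0,0.8,0,-4,0],[-4.1,0,0.8,0,-5,0]]' -1; python3 -m handwheel '[[0,0,0,0,-1,0],[0,0,0,0,-2,0],[0,0,0,0,-3,0],[0,0,0,0,-4,0],[0,0,0,0,-5,0]]'; python3 -m handwheel '[[0,0,0,0,-1,0],[0,0,0,0,-2,0],[0,0,0,0,-3,0],[0,0,0,0,-3.5,0],[0,0,0,0,-3.5,0]]'
python3 - <<'E'
from h import *
ph=np.radians(156.5); 
plan(np.array([.557,-.0155,0])+.103*np.array([np.cos(ph),np.sin(ph),0])+.045*np.array([np.sin(ph),-np.cos(ph),0])+[0,0,.235],156.5)
c=cam("wrist");cv2.imwrite("pics/w11.png",c["color"][:,:,::-1])
for P in ([.4625,.0258,.16],[.4636,.0243,.16]): print(fproj(c,P))
E
```

```text
clock: 13.28
eef_pos: [0.4795, 0.0662, 0.2322]
tool_rot: [0.699, -0.111, 0.108, -0.698]
ft_force: [-0.5, -0.3, 0.1]
grip_width: 0.0001
clock: 13.9
eef_pos: [0.4797, 0.0652, 0.2322]
tool_rot: [-0.679, -0.194, 0.197, 0.68]
ft_force: [-0.3, 0.4, -0.6]
grip_width: 0.0
clock: 14.52
eef_pos: [0.4799, 0.0652, 0.2325]
tool_rot: [-0.59, -0.388, 0.39, 0.591]
ft_force: [0.4, 0.6, -0.4]
grip_width: -0.0004
TCP [0.4799 0.0652 0.2325] jaw 156.8 tooldown [-0.003 -0.    -1.   ] F [ 0.41  0.59 -0.43] w -0.0004 q6 [ 0.14  0.21 -0.03  1.33 -0.   -1.03] t 14.53
shift [ 0.07 -0.1   0.  ] turn [-0.02  0.03 -0.01]
shift [ 0.07 -0.1   0.  ] turn [ -0.02 -17.97   0.03]
[[254.21567575 146.75365556]]
[[252.01526954 145.47719811]]
```

View pics/w11.png

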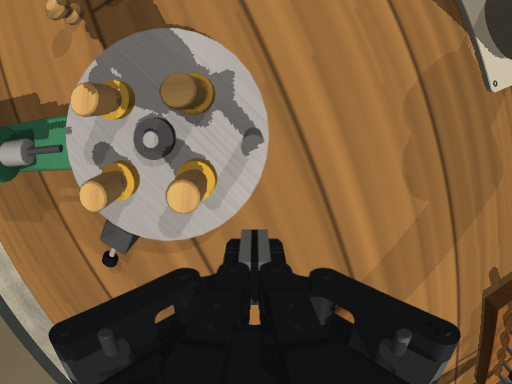

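The post's dark top is at (253,143), in line with the shut fingers (u=254). The knob shows at (110,258). I descend behind the post.

```bash
python3 -m handwheel '[[0,1,0,0,0,0],[0,2,0,0,0,0],[0,3,0,0,0,0],[0,3.7,0,0,0,0],[0,3.7,0,0,0,0]]';  python3 - <<'E'
from h import *
ph=np.radians(156.5); 
plan(np.array([.557,-.0155,0])+.103*np.array([np.cos(ph),np.sin(ph),0])+.030*np.array([np.sin(ph),-np.cos(ph),0])+[0,0,.138],156.5)
c=cam("wrist");cv2.imwrite("pics/w12.png",c["color"][:,:,::-1])
E
```

```text
clock: 15.2
eef_pos: [0.4791, 0.0651, 0.1399]
tool_rot: [-0.59, -0.388, 0.391, 0.591]
ft_force: [0.0, 0.5, 0.1]
grip_width: -0.0001
TCP [0.4791 0.0651 0.1399] jaw 156.8 tooldown [-0.005 -0.001 -1.   ] F [0.05 0.53 0.1 ] w -0.0001 q6 [ 0.14  0.27 -0.2   1.1   0.   -1.03] t 15.2
shift [-0.51  0.08 -0.02] turn [-0.02  0.03 -0.01]
shift [-0.51  0.08 -0.02] turn [ -0.02 -17.97   0.04]
```

View pics/w12.png

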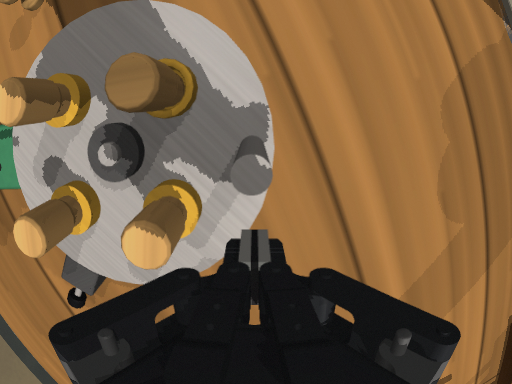

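```bash
python3 -m handwheel '[[-0.2,0,0,0,0,0],[-0.4,0,0,0,0,0],[-0.6,0,0,0,0,0],[-0.64,0,0,0,0,0],[-0.64,0,0,0,0,0]]';python3 -m handwheel '[[-0.04,0,0,0,0,0],[-0.08,0,0,0,0,0],[-0.12,0,0,0,0,0],[-0.16,0,0,0,0,0],[-0.16,0,0,0,0,0]]';  cat > chk.py <<'E'
from h import *
import sys
p,r,o=tool(); M=r.as_matrix(); A=np.array([.557,-.0155])
d=p[:2]-A; rad=np.array([np.cos(0),0])
print("TCP",p.round(4),"R",round(np.hypot(*d)*1e3,1),"ang",np.degrees(np.arctan2(d[1],d[0])).round(1),"jaw",np.degrees(np.arctan2(M[1,2],M[0,2])).round(1),"F tool",(M.T@o["ft_force"]).round(1),"t",round(o["clock"],2))
c=cam("wrist");n=sys.argv[1];cv2.imwrite(f"pics/{n}.png",c["color"][:,:,::-1])
p,r,o=tool();print((r.as_matrix().T@o["ft_force"]).round(1))
E
python3 chk.py w13
```

```text
clock: 15.88
eef_pos: [0.4746, 0.0505, 0.142]
tool_rot: [0.59, 0.389, -0.389, -0.59]
ft_force: [0.4, 0.6, -0.6]
grip_width: 0.0004
clock: 16.5
eef_pos: [0.4729, 0.0469, 0.1418]
tool_rot: [-0.59, -0.389, 0.389, 0.59]
ft_force: [-0.5, 0.5, -0.4]
grip_width: 0.0001
TCP [0.4729 0.0469 0.1418] R 104.7 ang 143.4 jaw 156.8 F tool [0.3 0.4 0.7] t 16.5
[ 1.2 -0.4  0.2]
```

View pics/w13.png

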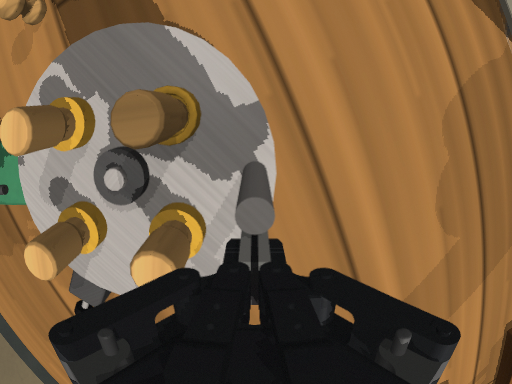

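```bash
python3 -m handwheel '[[-0.03,0,0,0,0,0],[-0.06,0,0,0,0,0],[-0.09,0,0,0,0,0],[-0.12,0,0,0,0,0],[-0.15,0,0,0,0,0]]'; python3 chk.py w14
```

```text
clock: 17.18
eef_pos: [0.4716, 0.0437, 0.1418]
tool_rot: [-0.59, -0.39, 0.389, 0.59]
ft_force: [0.9, 2.8, 0.3]
grip_width: 0.0002
TCP [0.4716 0.0437 0.1418] R 103.9 ang 145.3 jaw 156.8 F tool [ 2.9 -0.3  0.2] t 17.18
[0.3 0.1 1.1]
```

```bash
python3 -m handwheel '[[-0.03,0,0.006,0,-0.04,0],[-0.06,0,0.012,0,-0.09,0],[-0.1,0,0.02,0,-0.13,0],[-0.13,0,0.026,0,-0.18,0],[-0.16,0,0.032,0,-0.22,0]]'; python3 chk.py w15;  python3 -m handwheel '[[-0.03,0,0.006,0,-0.04,0],[-0.06,0,0.012,0,-0.09,0],[-0.1,0,0.02,0,-0.13,0],[-0.13,0,0.026,0,-0.18,0],[-0.16,0,0.032,0,-0.22,0]]'; python3 chk.py w16
```

```text
clock: 17.85
eef_pos: [0.4701, 0.0418, 0.1419]
tool_rot: [-0.582, -0.402, 0.4, 0.583]
ft_force: [2.9, 5.9, -3.0]
grip_width: -0.0002
TCP [0.4701 0.0418 0.1419] R 104.1 ang 146.6 jaw 159.1 F tool [ 6.6  3.  -0.6] t 17.85
[ 5.7  1.5 -0.5]
clock: 18.52
eef_pos: [0.4677, 0.0378, 0.1419]
tool_rot: [-0.574, -0.413, 0.411, 0.575]
ft_force: [1.4, 5.8, -2.0]
grip_width: 0.0002
TCP [0.4677 0.0378 0.1419] R 104.0 ang 149.2 jaw 161.3 F tool [5.9 2.  0.6] t 18.52
[ 5.   2.1 -0.9]
```

View pics/w16.png

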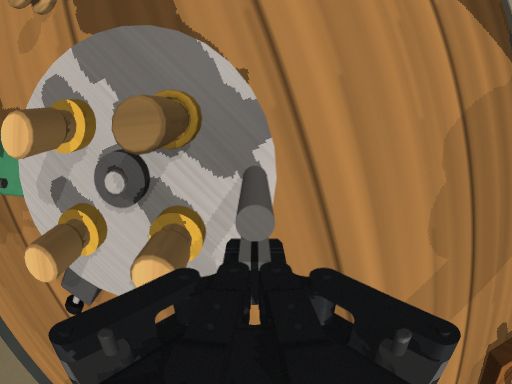

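Pushing at about 6 N. There can be no notch in the first 0.26 rad, so I keep going.

```bash
python3 -m handwheel '[[-0.03,0,0.006,0,-0.04,0],[-0.06,0,0.012,0,-0.09,0],[-0.1,0,0.02,0,-0.13,0],[-0.13,0,0.026,0,-0.18,0],[-0.16,0,0.032,0,-0.22,0]]' | grep force;  python3 -m handwheel '[[-0.03,0,0.006,0,-0.04,0],[-0.06,0,0.012,0,-0.09,0],[-0.1,0,0.02,0,-0.13,0],[-0.13,0,0.026,0,-0.18,0],[-0.16,0,0.032,0,-0.22,0]]'; python3 chk.py w17;python3 -m handwheel '[[-0.03,0,0.006,0,-0.04,0],[-0.06,0,0.012,0,-0.09,0],[-0.1,0,0.02,0,-0.13,0],[-0.13,0,0.026,0,-0.18,0],[-0.16,0,0.032,0,-0.22,0]]'; python3 chk.py w18
```

```text
ft_force: [3.6, 7.5, -3.3]
clock: 19.82
eef_pos: [0.4637, 0.0302, 0.1419]
tool_rot: [-0.558, -0.434, 0.433, 0.559]
ft_force: [2.9, 4.4, -2.8]
grip_width: 0.0
TCP [0.4637 0.0302 0.1419] R 103.9 ang 153.9 jaw 165.7 F tool [ 4.9  2.8 -1.7] t 19.82
[ 3.8  1.5 -1.7]
clock: 20.5
eef_pos: [0.4619, 0.0263, 0.1419]
tool_rot: [-0.55, -0.445, 0.444, 0.55]
ft_force: [3.4, 5.1, -3.0]
grip_width: -0.0001
TCP [0.4619 0.0263 0.1419] R 103.9 ang 156.3 jaw 167.9 F tool [ 5.7  3.  -2.3] t 20.5
[ 5.9  2.4 -1.9]
```

View pics/w18.png

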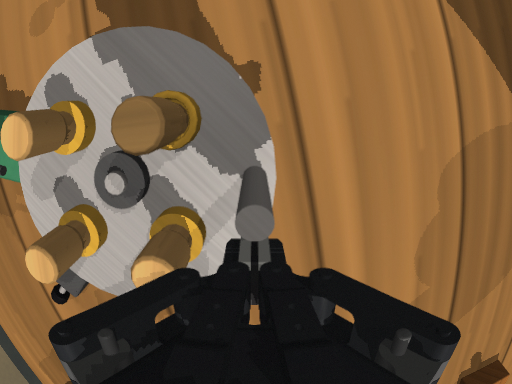

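```bash
cat >> chk.py <<'E'
ref=cv2.imread("pics/w18.png")
for nm,(x0,y0,x1,y1) in dict(blank=(105,90,180,160),post=(232,190,280,236)).items():
    m=cv2.matchTemplate(c["color"][y0-35:y1+20,x0-30:x1+30,::-1].copy(),ref[y0:y1,x0:x1],cv2.TM_CCOEFF_NORMED)
    _,v,_,l=cv2.minMaxLoc(m); print(nm,round(v,2),l[0]-30,l[1]-35)
E
python3 -m handwheel '[[-0.03,0,0.006,0,-0.04,0],[-0.06,0,0.012,0,-0.09,0],[-0.1,0,0.02,0,-0.13,0],[-0.13,0,0.026,0,-0.18,0],[-0.16,0,0.032,0,-0.22,0]]'|grep force; python3 chk.py w19
```

```text
ft_force: [3.8, 4.4, -3.0]
TCP [0.4603 0.0226 0.1419] R 103.9 ang 158.5 jaw 170.1 F tool [ 5.  3. -3.] t 21.18
[ 5.   1.8 -2.5]
blank 0.97 0 0
post 1.0 0 0
```

```bash
python3 -m handwheel '[[-0.03,0,0.004,0,-0.04,0],[-0.06,0,0.008,0,-0.09,0],[-0.1,0,0.012,0,-0.13,0],[-0.13,0,0.018,0,-0.18,0],[-0.16,0,0.022,0,-0.22,0]]'|grep force; python3 chk.py w20
```

```text
ft_force: [1.7, 4.4, -2.1]
TCP [0.4589 0.0188 0.1419] R 104.0 ang 160.7 jaw 172.3 F tool [ 4.6  2.1 -1.1] t 21.85
[ 3.2  0.6 -2.3]
blank 0.92 0 0
post 1.0 0 0
```

```bash
python3 -m handwheel '[[-0.03,0,0.004,0,-0.04,0],[-0.06,0,0.008,0,-0.09,0],[-0.1,0,0.012,0,-0.13,0],[-0.13,0,0.018,0,-0.18,0],[-0.16,0,0.022,0,-0.22,0]]'|grep force; python3 chk.py w21
```

```text
ft_force: [3.3, 5.2, -1.1]
TCP [0.4576 0.0151 0.142 ] R 104.0 ang 162.9 jaw 174.5 F tool [ 5.5  1.1 -2.8] t 22.52
[ 4.9  0.3 -1.5]
blank 0.88 0 0
post 0.99 0 0
```

```bash
python3 -m handwheel '[[-0.03,0,0.004,0,-0.04,0],[-0.06,0,0.008,0,-0.09,0],[-0.1,0,0.012,0,-0.13,0],[-0.13,0,0.018,0,-0.18,0],[-0.16,0,0.022,0,-0.22,0]]'|grep force; python3 chk.py w22
```

```text
ft_force: [2.3, 5.0, -1.0]
TCP [0.4564 0.0111 0.142 ] R 104.0 ang 165.2 jaw 176.7 F tool [ 5.1  1.  -2. ] t 23.2
[ 3.4  1.4 -2.2]
blank 0.85 0 0
post 0.99 0 0
```

```bash
python3 -m handwheel '[[-0.03,0,0.005,0,-0.04,0],[-0.06,0,0.01,0,-0.09,0],[-0.1,0,0.016,0,-0.13,0],[-0.13,0,0.021,0,-0.18,0],[-0.16,0,0.026,0,-0.22,0]]'|grep force; python3 chk.py w23
```

```text
ft_force: [2.2, 7.7, 0.1]
TCP [0.4556 0.0078 0.142 ] R 104.1 ang 167.1 jaw 178.9 F tool [ 7.7 -0.  -2. ] t 23.88
[ 7.   0.7 -2.3]
blank 0.82 0 -1
post 0.99 0 0
```

```bash
python3 -m handwheel '[[-0.02,0,0.003,0,-0.02,0],[-0.04,0,0.006,0,-0.05,0],[-0.06,0,0.009,0,-0.08,0],[-0.08,0,0.012,0,-0.11,0],[-0.08,0,0.012,0,-0.11,0]]'|grep force; python3 chk.py w24
```

```text
ft_force: [1.7, 4.7, 1.2]
TCP [0.4551 0.0046 0.1419] R 103.9 ang 168.8 jaw 179.9 F tool [ 4.7 -1.2 -1.7] t 24.55
[ 4.1 -0.8 -1.3]
blank 0.8 -1 1
post 0.98 0 0
```

Run:
```python
import cv2,numpy as np
a=[cv2.imread(f"pics/w{i}.png") for i in (18,24)]
cv2.imwrite("pics/c1.png",np.hstack([x[0:310,0:300] for x in a]))
```

```text
(no output)
```

View pics/c1.png

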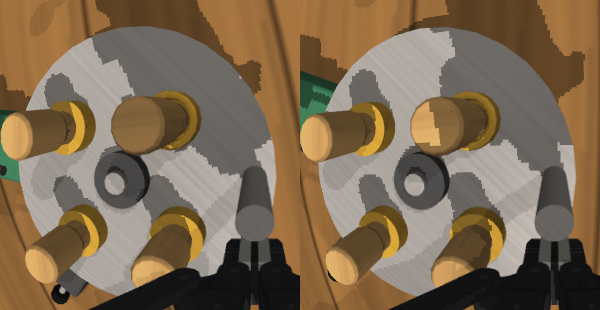

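The plate still moves with the finger, since the post stays at (255,218), and there is no catch yet.

```bash
python3 -m handwheel '[[-0.03,0,0.005,0,-0.04,0],[-0.06,0,0.01,0,-0.09,0],[-0.1,0,0.016,0,-0.13,0],[-0.13,0,0.021,0,-0.18,0],[-0.16,0,0.026,0,-0.22,0]]'|grep force; python3 chk.py w25
```

```text
ft_force: [0.9, 5.0, -0.0]
TCP [0.4544 0.0009 0.1419] R 103.9 ang 170.9 jaw -177.8 F tool [ 5.   0.  -1.1] t 25.23
[ 4.4 -0.9 -1.1]
blank 0.77 -1 0
post 0.98 0 0
```

```bash
python3 -m handwheel '[[-0.03,0,0.005,0,-0.04,0],[-0.06,0,0.01,0,-0.09,0],[-0.1,0,0.016,0,-0.13,0],[-0.13,0,0.021,0,-0.18,0],[-0.16,0,0.026,0,-0.22,0]]'|grep force; python3 chk.py w26
```

```text
ft_force: [0.9, 5.5, 2.0]
TCP [ 0.4538 -0.0027  0.1419] R 103.9 ang 172.9 jaw -175.6 F tool [ 5.4 -2.  -1.3] t 25.9
[ 4.4 -1.2 -0.7]
blank 0.75 -1 0
post 0.98 0 0
```

```bash
python3 -m handwheel '[[-0.03,0,0.005,0,-0.04,0],[-0.06,0,0.01,0,-0.09,0],[-0.1,0,0.016,0,-0.13,0],[-0.13,0,0.021,0,-0.18,0],[-0.16,0,0.026,0,-0.22,0]]'|grep force; python3 chk.py w27
```

```text
ft_force: [0.1, 4.8, 1.5]
TCP [ 0.4534 -0.0072  0.1419] R 103.9 ang 175.4 jaw -173.4 F tool [ 4.8 -1.5 -0.7] t 26.57
[ 5.1 -1.7 -0.9]
blank 0.74 -1 0
post 0.97 0 0
```

```bash
python3 -m handwheel '[[-0.03,0,0.005,0,-0.04,0],[-0.06,0,0.01,0,-0.09,0],[-0.1,0,0.016,0,-0.13,0],[-0.13,0,0.021,0,-0.18,0],[-0.16,0,0.026,0,-0.22,0]]'|grep force; python3 chk.py w28
```

```text
ft_force: [0.0, -1.1, 0.4]
TCP [ 0.453  -0.0125  0.1415] R 104.1 ang 178.3 jaw -171.3 F tool [-1.1 -0.4  0.2] t 27.25
[0.6 0.3 0.3]
blank 0.72 -5 0
post 0.95 -1 -5
```

The force dropped to about 0 and the post jumped ahead 5 px, so it has caught. I stop pushing, hold, then back off while watching.

```bash
python3 -m handwheel '[[0,0,0,0,0,0],[0,0,0,0,0,0],[0,0,0,0,0,0],[0,0,0,0,0,0],[0,0,0,0,0,0]]'|grep force; python3 chk.py w29
python3 - <<'E'
from h import *
c=cam("scene"); crop(c,180,110,320,270,4,"pics/s29.png")
a=[cv2.imread(f"pics/w{i}.png") for i in (27,29)]
cv2.imwrite("pics/c2.png",np.hstack([x[0:310,0:300] for x in a]))
E
```

```text
ft_force: [-0.4, 0.5, -0.2]
TCP [ 0.4535 -0.0115  0.1418] R 103.6 ang 177.8 jaw -171.3 F tool [0.6 0.2 0.4] t 27.93
[0.6 0.4 0.3]
blank 0.72 -4 -2
post 0.96 0 -9
```

View pics/c2.png

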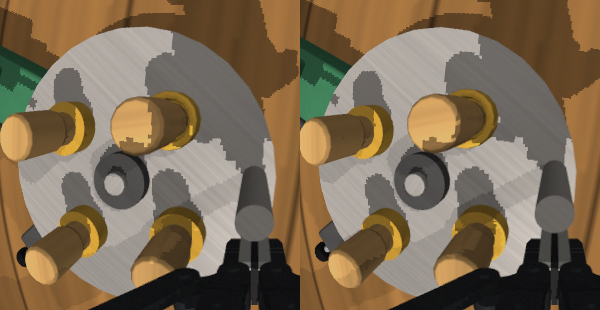

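View pics/s29.png

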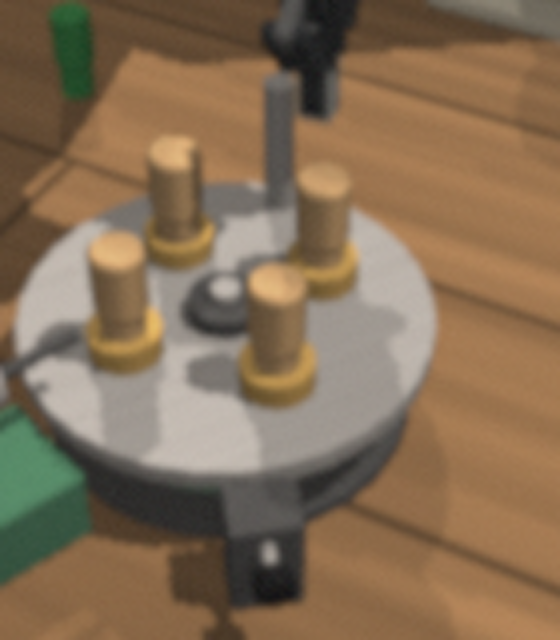

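Run:
```python
from h import *
a=cv2.imread("pics/scene0.png"); c=cam("scene"); b=c["color"][:,:,::-1]
cv2.imwrite("pics/scene30.png",b)
f=lambda i:cv2.resize(i[225:270,225:275],None,fx=7,fy=7,interpolation=cv2.INTER_CUBIC)
cv2.imwrite("pics/c3.png",np.hstack([f(a),f(b)]))
```

```text
(no output)
```

View pics/c3.png

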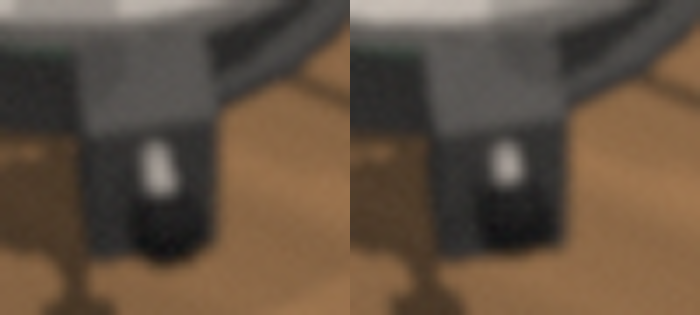

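The plunger rod is visibly shorter: the knob bottom moved from y=262 to about 250 in the 7x crop. It has dropped in, so I withdraw backwards and then up.

```bash
python3 -m handwheel '[[0.1,0,0,0,0,0],[0.3,0,0,0,0,0],[0.6,0,0,0,0,0],[0.8,0,0,0,0,0],[0.8,0,0,0,0,0]]'; python3 -m handwheel '[[0,-1,0,0,0,0],[0,-2.2,0,0,0,0],[0,-3.6,0,0,0,0],[0,-4.6,0,0,0,0],[0,-4.6,0,0,0,0]]'; python3 chk.py w31;python3 - <<'E'
from h import *
c=cam("scene"); crop(c,110,100,320,270,3.8,"pics/s31.png"); b=c["color"][:,:,::-1]
cv2.imwrite("pics/c4.png",cv2.resize(b[225:270,225:275],None,fx=7,fy=7,interpolation=cv2.INTER_CUBIC))
c=cam("top"); crop(c,200,80,410,280,3.8,"pics/t31.png")
E
```

```text
clock: 28.7
eef_pos: [0.4504, 0.0087, 0.1418]
tool_rot: [-0.46, -0.537, 0.537, 0.46]
ft_force: [0.9, -0.3, 0.1]
grip_width: 0.0001
clock: 29.32
eef_pos: [0.4519, 0.0082, 0.2588]
tool_rot: [0.462, 0.538, -0.535, -0.459]
ft_force: [1.0, 0.1, -0.2]
grip_width: 0.0001
TCP [0.4519 0.0082 0.2588] R 107.7 ang 167.3 jaw -171.3 F tool [-0.1  0.2 -1. ] t 29.32
[-0.5 -0.1 -0.2]
blank 0.34 30 -34
post 0.49 28 -35
```

View pics/w31.png

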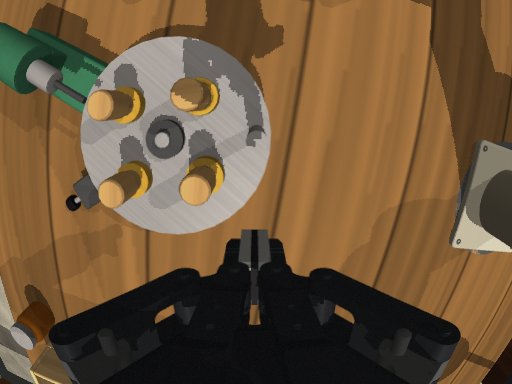

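View pics/s31.png

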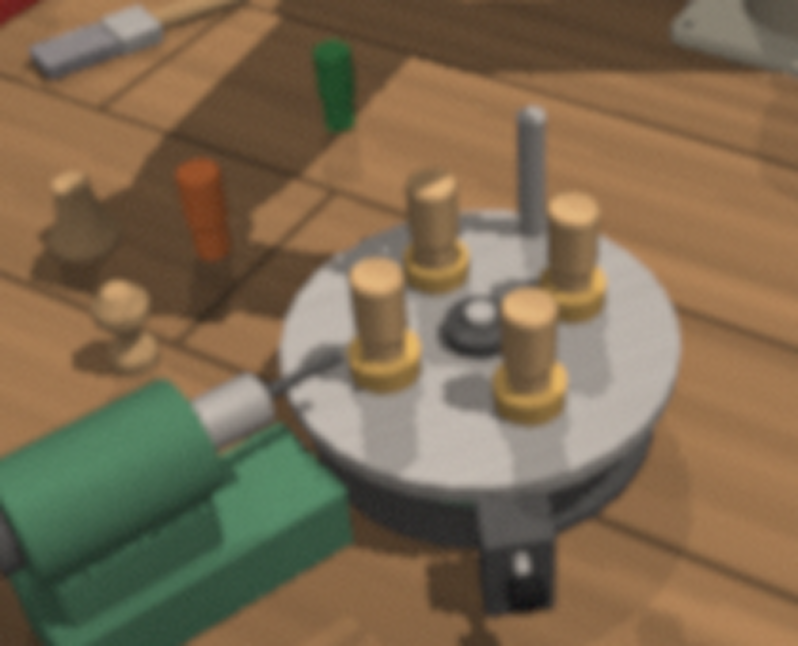

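View pics/c4.png

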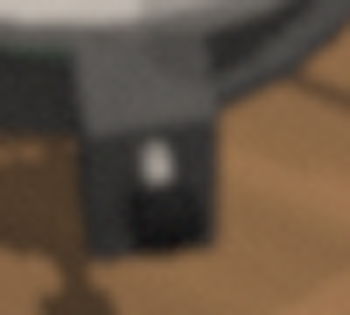

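View pics/t31.png

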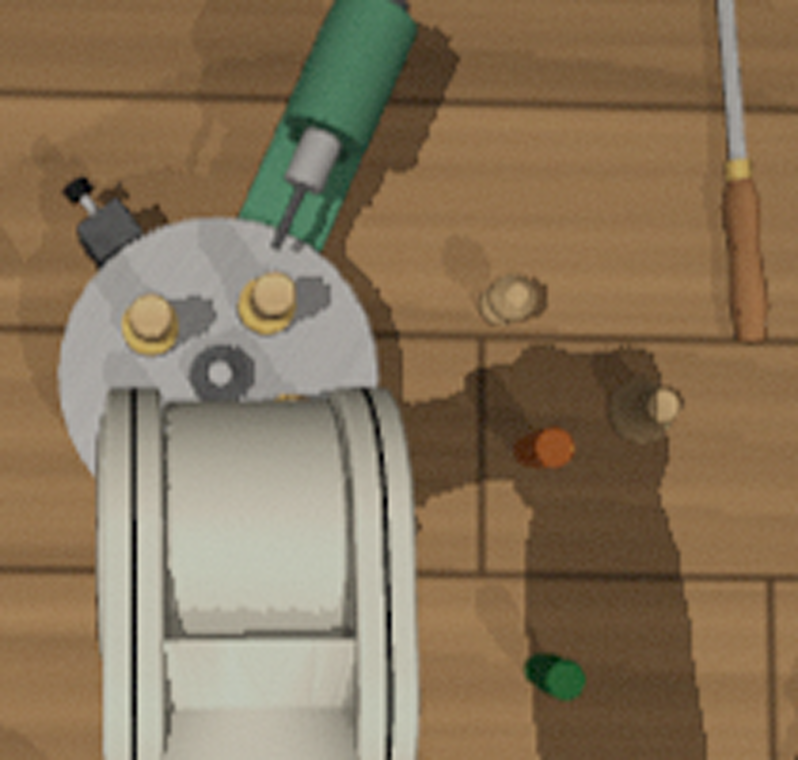

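```bash
python3 -m handwheel '[[0,0,0,0,0,0],[0,0,0,0,0,0],[0,0,0,0,0,0],[0,0,0,0,0,0],[0,0,0,0,0,0]]'
python3 - <<'E'
from workcell import bot
print(bot.job_done())
E
```

```text
clock: 30.1
eef_pos: [0.4505, 0.0082, 0.2568]
tool_rot: [0.461, 0.537, -0.537, -0.461]
ft_force: [0.0, -0.4, 0.1]
grip_width: -0.0003
the job is handed in; nothing more can be done
None
```

The loose blank is in the empty cup, the table is turned to the next station with its plunger dropped, and I handed the job in at about 30 s; no verdict was reported. I lowered the blank until it touched the cup floor (8.6 N on the wrist) and let go. Then I pushed the post about 0.6 rad anticlockwise with the shut fingers, at a wrist force of 5 to 8 N. I stopped when the force fell to zero and the post jumped ahead of the finger.

- **Final pictures:** the blank stands upright in its cup. The plunger rod is shorter than at the start, about 1.5 px, which is rough but agrees with the force drop. The post has not sprung back. The bell, finial, chisel and look-alikes appear to be where they were. The arm is clear of everything, with no wrist force.
- **Disagreements:** the wrist camera's picture was about 2 to 4% smaller than its calibration predicts, so I placed the blank using a fit that allowed for this. The reported tool position sometimes lagged the command by 2 to 4 mm, so I corrected against the measured value.
- **Not measured:** I could not read the exact dial angle and plunger travel.

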